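# Pack two jars into the pack clamp and hold its lever level

### The job

Stand both spice jars upright in the open steel box of the pack clamp, in the space between the clamp plate and the round pot already at the far end of the row, and let go of them, with the lever still fully up. Then press the spring-loaded lever down by its black cross bar until its arm is level, which closes the plate up to the row without crushing it, and finish while still holding it level. Never push it clearly past level, and leave the tart dish and the sugar shaker where they are.

Things in the scene. Friction and masses are not known exactly. Their poses are not given: they have to be found in the camera images.
- pack_clamp: Fixture fixed to the worktop: grey base board 112 (x) x 312 (y) x 12 mm, from y = -97 to +215 mm of its own frame, carrying an open steel box, a bracket (x within 20, y -80 to -20 mm, 122 mm high) and a lever. Origin on the worktop under the board, z up; the row in the box runs along its y, the lever is at its -y end.
- box_floor (a point): Point on the box's inner floor at x = 0, y = +100 mm of pack_clamp, 12 mm above the worktop; axes as pack_clamp. Inside, the box is 88 mm wide in x (-44 to +44); its end wall's inner face is 100 mm to +y. Side and end walls are 4 mm thick, rims 54 mm above the worktop. The fourth side, at -y, is the clamp plate.
- plate_face (a point): Centre of the inner face of the aluminium clamp plate (82 mm wide, 6 mm thick, top 68 mm above the worktop). Lever up: at y = +12 mm of pack_clamp, so 188 mm from the end wall. It moves to +y by 60 mm per radian of the lever: at y = +36 mm with the lever level.
- lever_bar (a point): Centre of the lever's round black cross bar (18 mm thick, 76 mm long along pack_clamp's x), 125 mm from the pivot at x = 0, y = -50, z = 108 mm of pack_clamp (axis along x). Lever up: arm rises 0.4 rad outward, bar centre at y = -165, z = 157 mm; level: y = -175, z = 108 mm. Nothing is below the bar.
- lever (a joint): Lever angle in rad: 0 fully up (where its spring returns it), 0.4 arm level, 0.8 bottom stop. The spring needs about 3 N down on the bar to start, about 8 N at level and 13 N at the stop; with all three packed the row becomes tight at about 0.5.
- tall_jar: Spice jar, round, 42 mm diameter, 106 mm tall with its cap (cap from 85 mm up), 0.11 kg nominal. Origin at the centre of its underside, z up. It starts upright on the worktop; either jar may be on the left or the right.
- short_jar: Spice jar of rounded square section, 46 x 46 mm with sides along its x and y (55 mm across corners, so set it square to the row), 97 mm tall with its round cap (45 mm diameter, from 76 mm up), 0.11 kg nominal. Origin at the centre of its underside, z up. It starts upright on the worktop, turned by up to 0.7 rad.
- pot: Low round lidded pot, 69 mm diameter, 41 mm tall, about 0.1 kg, standing in the box at its end wall. Origin at the centre of its underside.
- tart_dish: Loose small metal dish, 83 mm diameter, 33 mm high, a bystander at the front right. Origin at the centre of its underside.
- sugar_shaker: Loose steel shaker, 68 mm diameter, 92 mm tall, a bystander at the right. Origin at the centre of its underside.
Things that resemble listed ones, but are neither listed nor needed, are in the scene too. Leave any turquoise look-alike of the tall_jar alone. What is shaped like the short_jar but purple is not meant.

How it is judged:
On the way:
1. both jars and the pot stand upright on the floor of the box, released, with the lever still up (x of tall_jar in the frame of box_floor between -0.03 and 0.03 m and y of tall_jar in the frame of box_floor between -0.075 and 0.03 m and z of tall_jar in the frame of box_floor between -0.006 and 0.006 m and angle between each of tall_jar, short_jar, pot's own z axis and vertical below 0.15 rad and x of short_jar in the frame of box_floor between -0.03 and 0.03 m and y of short_jar in the frame of box_floor between -0.075 and 0.03 m and z of short_jar in the frame of box_floor between -0.006 and 0.006 m and x of pot in the frame of box_floor between -0.03 and 0.03 m and y of pot in the frame of box_floor between 0.03 and 0.09 m and z of pot in the frame of box_floor between -0.006 and 0.006 m and contact force between the fingers and tall_jar below 0.3 N and contact force between the fingers and short_jar below 0.3 N and contact force between the fingers and pot below 0.3 N and value of joint lever below 0.08 rad), for 0.2 s.
At the end, for the whole second after the job is handed in: Both jars and the pot stand upright (within 0.15 rad) on the floor of the box (within 6 mm of it), the jars between the plate and the pot, no finger on jars or pot, and the robot itself keeps the lever at 0.31 to 0.49 rad (level is 0.40) through the last second, pushing on it with more than 2 N (x of tall_jar in the frame of box_floor between -0.03 and 0.03 m and y of tall_jar in the frame of box_floor between -0.075 and 0.03 m and z of tall_jar in the frame of box_floor between -0.006 and 0.006 m and angle between each of tall_jar, short_jar, pot's own z axis and vertical below 0.15 rad and x of short_jar in the frame of box_floor between -0.03 and 0.03 m and y of short_jar in the frame of box_floor between -0.075 and 0.03 m and z of short_jar in the frame of box_floor between -0.006 and 0.006 m and x of pot in the frame of box_floor between -0.03 and 0.03 m and y of pot in the frame of box_floor between 0.03 and 0.09 m and z of pot in the frame of box_floor between -0.006 and 0.006 m and contact force between the fingers and tall_jar below 0.3 N and contact force between the fingers and short_jar below 0.3 N and contact force between the fingers and pot below 0.3 N and value of joint lever between 0.31 and 0.49 rad and contact force between any of the fingers, the arm and lever above 2 N); the arm keeps its last pose, push and grip.
It fails at once if the lever is pushed clearly past level (beyond 0.6 rad) (value of joint lever above 0.6 rad).
It fails at once if the tart dish or the sugar shaker is shifted by more than 30 mm (distance of any of tart_dish, sugar_shaker from where it was at the start of the episode above 0.03 m).
It also fails if it takes over 58 s, if anything falls off the work surface, if the arm or the gripper's body presses on something with over 40 N, if the wrist force passes 120 N, or if a joint passes its speed limit or range.

### The arm

A 6-joint arm with a two-finger parallel gripper is mounted at the origin on a cart in front of the work surface, level with it; the furniture and walls round the work are solid. World frame = base frame: x ahead of the robot, y to its left, z up, the work surface at z = 0. Lengths are in m, angles in rad, forces in N, time in s.
With the tool pointing down it reaches from about 0.25 to 0.8 m from the base axis. Payload 3.9 kg.
Tool frame: the origin (TCP) lies on the mounting face of the last link; the fingertips stand arm.tip_extent ahead of it and the grasp point (between the pads) lies 155 mm ahead of it (arm.tip_extent is the distance from the TCP to the fingertips, in m); z points along the fingers, y is the line along which they close (so a half turn about z gives the same grasp; the last joint's range is limited). The gripper opens to 85 mm and grips with 20 to 120 N. Pads are 22 mm wide; open, the fingers measure 114 mm over their backs; the gripper's body (76 mm by 85 mm) begins 54 mm behind the grasp point. The pads swing forward as they close: fully open they stand 13 mm farther back than shut.
Start: joints at [1.27, 0.26, -0.138, 1.173, 0, 1.571], TCP at [0.156, 0.501, 0.405] pointing down, gripper open.
Joint ranges: [-2.78, 2.78], [-0.83, 1.72], [-1.28, 1.37], [-1.9, 2.12], [-1.57, 1.48], [-3.14, 3.14]. Speed limits (rad/s): [2.57, 2.57, 3.14, 3.14, 3.14, 3.14].

### API

Orientations are given as a rotation vector (axis times angle).
In Python, from bench import arm gives the robot as it stands. The module is installed in compiled form; this text tells all that it offers.
- The arm moves only by the tool drive_tool, never from a script. Its argument "steps" is a list of rows, each an object with "linear": the shift along the tool's x, y, z in units of 25 mm (1.0 is 25 mm), a list of three; "delta_rot": the turn, a rotation vector about the tool's x, y, z in units of 6 degrees (1.0 is 6 degrees), a list of three; "claw": the closure, from 0 (fully open) to 1 (shut). In form: [{"linear": [tx, ty, tz], "delta_rot": [ax, ay, az], "claw": claw}, ...]. A call has 1 to 8 rows; each row shifts and turns the commanded pose from where the row before left it, along the tool's axes as they then stand; what a row does not reach is not made up. A row lasts 1/12 s, in which the tool goes at most 41.7 mm and 7.16 degrees, less where a joint would pass 70% of its speed; a pose out of reach is approached as far as the arm can. A call is refused whole if a number of a shift passes 1 or a number of a turn 1, either way. A call with a gripper value outside its range is refused whole. The fingers move at their own pace and stop on an object; "force" is the grip in N (left out, the last holds). Time passes only in rows, so rows that do not move let the fingers close. It gives the time, the measured TCP pose, the force, the opening and the grip force at its end, in the units of the state.
- arm.sense(): the state, without advancing time (a new reading comes with each control period).
- arm.capture(name): name is "scene" or "side" or "wrist"; returns (picture, depth): 480x640x3 uint8, red, green, blue; 480x640 float32, m along the optical axis (not along the pixel's ray), 0 where there is no reading.
- arm.camera_model(name): a dict with "fovy" (degrees; the focal length in pixels is half the picture's height over the tangent of half this angle, whatever the lens; pixels are square), "cx", "cy" (the principal point, pixels), "camera_from_world" (4x4, takes a point from world to camera coordinates). Camera axes: x right, y down, z forward; pixel columns grow to the right and rows downward; lengths in m; the calibration is good to about 2 mm. A picture is of the moment at which its call begins: read the wrist's pose just before it. camera_model takes no time and is no camera call; for the wrist camera it gives the pose at the moment of the call.
- arm.job_done(): hands the job in; it is judged then, once.
The state is a dict: "time_s": time; "joint_positions": joint angles; "qvel": joint speeds; "effort": joint torques, N m; "tool_pos": TCP position; "orientation": TCP orientation; "ft_force": force on the tool from outside, world axes, zero at the start; "moment": the same for the moment, N m; "grip_width": opening from 0.0 (shut) to 1.0 (fully open); "gripper_force": force on a finger pad.
Only numpy, scipy, OpenCV 4.12 (cv2) and the standard library are available. Lean on these libraries where they do the work, as an engineer would, in place of code of your own. Each camera call takes 0.05 s, during which the arm holds its last target. There are 200 camera calls.

## Working session

There is one attempt and no reset: what is moved stays moved. The work goes in short steps, Python scripts to look and compute and a tool call to move; the robot and the scene stay as the last step left them, time stands still between calls to the robot, and variables do not carry over. Pictures are saved under pics/ and viewed, at most 10 in all, crops included, and the job is handed in when it is done.

Besides the shell and the picture viewer there is one more tool, called after "Request:" in YAML: its name, and indented under it one key for each argument. drive_tool: Moves the arm, as the interface text tells. Its arguments: {"type":"object","properties":{"steps":{"type":"array"},"force":{"type":"number"}},"required":["steps"]}

```bash
mkdir -p pics; python3 - <<'E'
from bench import arm
import cv2,numpy as np
print(arm.tip_extent, arm.sense())
for n in("scene","side"):
    p,d=arm.capture(n); cv2.imwrite(f"pics/{n}0.png",p[:,:,::-1]); np.savez(f"{n}0.npz",p=p,d=d,**{k:v for k,v in arm.camera_model(n).items()})
    m=arm.camera_model(n); print(n,m, (d>0).mean())
E
```

```text
0.1734 {'time_s': 0.0, 'joint_positions': array([ 1.27000150e+00,  2.60668691e-01, -1.39399141e-01,  1.17269296e+00,
       -1.29234659e-05,  1.57079255e+00]), 'qvel': array([-3.34632701e-05, -4.80564780e-04, -1.26460501e-03, -1.48273509e-03,
        9.09252095e-04,  7.76513907e-04]), 'effort': array([ 1.05197218e-03, -4.05673707e+01,  2.53923959e+01,  1.86874566e-02,
        1.90750507e-04, -1.95042041e-06]), 'tool_pos': array([0.15544398, 0.5010906 , 0.40386123]), 'orientation': array([-4.70659905e-01, -3.10585017e+00,  3.05371393e-03]), 'ft_force': array([ 0.09523093,  0.19339879, -0.05208068]), 'moment': array([-0.01650223,  0.00929254,  0.04792913]), 'gripper_force': 0.0, 'grip_width': 1.0027128275150645}
scene {'fovy': 43.71354612941145, 'cx': 322.4377665417057, 'cy': 237.1601527766443, 'camera_from_world': array([[ 0.89141872, -0.45297157, -0.01376337, -0.48833372],
       [-0.34645368, -0.6615917 , -0.66503103,  0.2488112 ],
       [ 0.29213442,  0.59758948, -0.74668889,  1.5641561 ],
       [ 0.        ,  0.        ,  0.        ,  1.        ]])} 0.9955631510416667
side {'fovy': 53.735866919345035, 'cx': 320.2460802145645, 'cy': 233.88505052700873, 'camera_from_world': array([[-0.99577893,  0.09129977, -0.00941627,  0.51708578],
       [ 0.08164566,  0.83424254, -0.54531952,  0.01978464],
       [-0.04193209, -0.54378649, -0.83817537,  1.34439053],
       [ 0.        ,  0.        ,  0.        ,  1.        ]])} 0.9960774739583333
```

View pics/scene0.png

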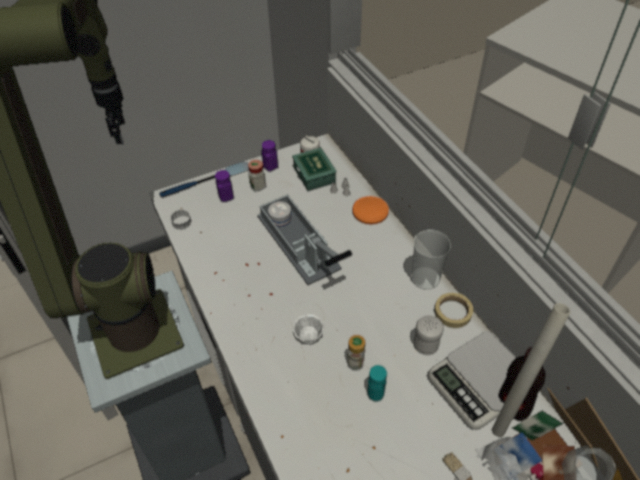

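View pics/side0.png

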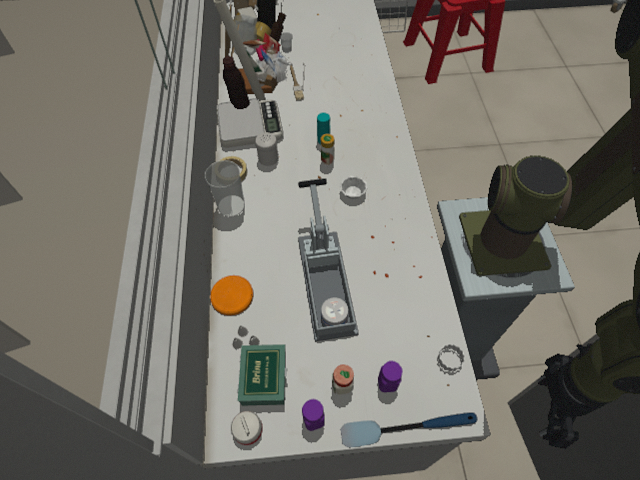

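The scene shows the clamp at (300,235), with the lever bar at (337,258) and the pot at (280,210). A jar with an orange/green cap stands at (357,350) beside a turquoise look-alike, and a second jar is at (257,175) between two purple ones. The dish is at (308,330) and the shaker at (428,335). Next I measure positions using the depth image.

```bash
cat > h.py <<'E'
import numpy as np,cv2
from bench import arm
def load(n):
    z=np.load(n+".npz"); return z
def cloud(d,m):
    f=240/np.tan(np.radians(float(m["fovy"]))/2); v,u=np.mgrid[:480,:640]
    c=np.stack([(u-m["cx"])/f*d,(v-m["cy"])/f*d,d],-1)
    T=np.asarray(m["camera_from_world"]); return (c-T[:3,3])@T[:3,:3]
def proj(P,m):
    f=240/np.tan(np.radians(float(m["fovy"]))/2);T=np.asarray(m["camera_from_world"])
    c=np.atleast_2d(P)@T[:3,:3].T+T[:3,3]; return c[:,:2]/c[:,2:]*f+[float(m["cx"]),float(m["cy"])]
E
python3 - <<'E'
from h import *
from scipy import ndimage as ni
tiles=[]
for n,cs in(("scene0",[(357,350),(257,175),(300,235)]),("side0",[(327,150),(343,378),(328,270)])):
    z=load(n);W=cloud(z["d"],z);np.save(n+"W.npy",W)
    for i,(u,v) in enumerate(cs):
        r=28 if i<2 else 60
        tiles.append(cv2.resize(z["p"][v-r:v+r,u-r:u+r,::-1],(260,260),interpolation=cv2.INTER_CUBIC))
    m=(W[...,2]>.02)&(W[...,2]<.2)&(W[...,0]>.2)&(W[...,0]<.95)&(abs(W[...,1])<.8)&(z["d"]>0)
    l,k=ni.label(m)
    print(n)
    for i in range(1,k+1):
        q=W[l==i]
        if len(q)<60: continue
        vv,uu=np.where(l==i); zt=np.percentile(q[:,2],97); t=q[q[:,2]>zt-.006]
        print(len(q),"px",int(uu.mean()),int(vv.mean()),"ztop %.3f"%zt,"topmid",((t.min(0)+t.max(0))/2).round(3),"topsize",np.ptp(t,0)[:2].round(3))
cv2.imwrite("pics/crops.png",np.vstack([np.hstack(tiles[:3]),np.hstack(tiles[3:])]))
E
```

```text
scene0
28721 px 476 318 ztop 0.193 topmid [ 0.764 -0.     0.194] topsize [0.159 1.599]
1396 px 313 162 ztop 0.058 topmid [0.68  0.354 0.058] topsize [0.111 0.202]
800 px 262 163 ztop 0.100 topmid [0.534 0.393 0.1  ] topsize [0.117 0.116]
416 px 223 184 ztop 0.101 topmid [0.389 0.36  0.1  ] topsize [0.044 0.049]
2280 px 300 234 ztop 0.163 topmid [ 0.524 -0.137  0.164] topsize [0.076 0.027]
224 px 447 311 ztop 0.030 topmid [ 0.749 -0.331  0.028] topsize [0.066 0.097]
66 px 458 296 ztop 0.028 topmid [ 0.798 -0.308  0.027] topsize [0.035 0.04 ]
64 px 469 308 ztop 0.030 topmid [ 0.801 -0.352  0.027] topsize [0.028 0.047]
284 px 308 324 ztop 0.037 topmid [ 0.398 -0.214  0.035] topsize [0.08 0.08]
825 px 428 332 ztop 0.093 topmid [ 0.649 -0.38   0.092] topsize [0.059 0.059]
516 px 356 350 ztop 0.108 topmid [ 0.463 -0.346  0.108] topsize [0.041 0.04 ]
542 px 376 381 ztop 0.108 topmid [ 0.466 -0.44   0.107] topsize [0.042 0.04 ]
side0
14861 px 221 206 ztop 0.193 topmid [ 0.763 -0.126  0.193] topsize [0.154 1.348]
659 px 325 136 ztop 0.109 topmid [ 0.467 -0.392  0.107] topsize [0.044 0.138]
205 px 353 183 ztop 0.037 topmid [ 0.4   -0.215  0.035] topsize [0.079 0.081]
2701 px 326 268 ztop 0.164 topmid [ 0.527 -0.132  0.164] topsize [0.075 0.028]
2646 px 261 373 ztop 0.057 topmid [0.684 0.324 0.055] topsize [0.109 0.134]
584 px 390 375 ztop 0.100 topmid [0.391 0.363 0.099] topsize [0.043 0.045]
558 px 342 378 ztop 0.101 topmid [0.5   0.361 0.099] topsize [0.043 0.045]
560 px 313 413 ztop 0.100 topmid [0.573 0.43  0.098] topsize [0.043 0.043]
813 px 246 426 ztop 0.060 topmid [0.724 0.436 0.059] topsize [0.015 0.037]
```

View pics/crops.png

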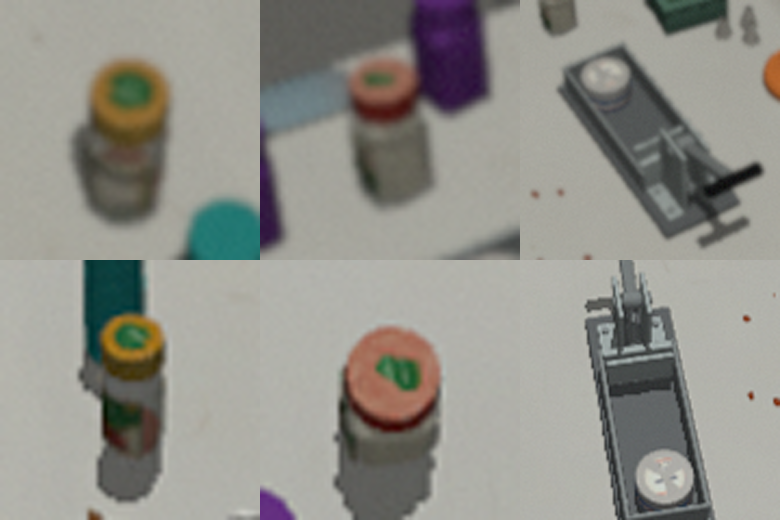

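The crops confirm it: the tall jar (yellow cap) is at (357,350) in the scene view and the short square jar (red cap) at (257,175). Now the clamp frame and the short jar's yaw.

```bash
python3 - <<'E'
from h import *
A=[np.load(n+"W.npy").reshape(-1,3) for n in("scene0","side0")]
def sel(W,x0,x1,y0,y1,z0,z1): return W[(W[:,0]>x0)&(W[:,0]<x1)&(W[:,1]>y0)&(W[:,1]<y1)&(W[:,2]>z0)&(W[:,2]<z1)]
def rect(q): 
    r=cv2.minAreaRect((q[:,:2]*1000).astype(np.float32)); return np.round(r[0],1),np.round(r[1],1),round(r[2],2)
for nm,W in (("scene",A[0]),("side",A[1]),("both",np.vstack(A))):
    print(nm,"board",rect(sel(W,.38,.64,-.2,.3,.009,.02)), "rim",rect(sel(W,.38,.64,-.2,.3,.049,.057)))
    print(" bar",sel(W,.45,.6,-.25,-.1,.145,.2).mean(0).round(4),rect(sel(W,.45,.6,-.25,-.1,.14,.2)))
    p=sel(W,.38,.64,0.05,.3,.035,.047); print(" pot",rect(p))
    for lab,x,y in(("short",.5,.361),("tall",.464,-.346)):
        b=sel(W,x-.04,x+.04,y-.04,y+.04,.015,.068); c=sel(W,x-.04,x+.04,y-.04,y+.04,.09,.12)
        print(" ",lab,"body",rect(b),"cap",rect(c))
    # local normals of short-jar body in xy
    b=sel(W,.46,.54,.32,.40,.015,.065)[:,:2]
    best=[]
    for a in np.arange(-45,45,1.):
        R=np.radians(a);u=b@[np.cos(R),np.sin(R)];v=b@[-np.sin(R),np.cos(R)]
        d=np.min([abs(u-u.min()),abs(u-u.max()),abs(v-v.min()),abs(v-v.max())],0); best.append((np.minimum(d,.004).mean()*1e3,a,np.ptp(u),np.ptp(v)))
    print("  yaw",[np.round(t,3) for t in sorted(best)[:3]], len(b))
E
```

```text
scene board (array([526.4,  48.3]), array([524.4, 216.6]), 81.35) rim (array([512.1, 140.9]), array([376.3, 165. ]), 72.03)
 bar [ 0.5231 -0.1358  0.1599] (array([ 524.9, -137.8]), array([58.4, 62. ]), 54.18)
 pot (array([548.1, 173. ]), array([190.8, 229.4]), 4.74)
  short body (array([493.8, 349.3]), array([37.8, 53.8]), 67.56) cap (array([498.2, 359.5]), array([45.3, 46.2]), 14.01)
  tall body (array([ 459.8, -355.9]), array([29.1, 44.7]), 67.2) cap (array([ 464.4, -347. ]), array([43. , 39.4]), 41.48)
  yaw [array([  3.378, -10.   ,   0.051,   0.041]), array([ 3.388, -9.   ,  0.051,  0.042]), array([  3.389, -11.   ,   0.051,   0.041])] 197
side board (array([505.9,  54.8]), array([522.3, 177.1]), 80.77) rim (array([516.8, 145.6]), array([360.5, 166.9]), 73.09)
 bar [ 0.5263 -0.1287  0.1599] (array([ 525.4, -122.7]), array([74.7, 43.6]), 6.08)
 pot (array([503.5, 197.4]), array([265.3, 114.5]), 52.76)
  short body (array([507., 371.]), array([29.3, 54.3]), 55.16) cap (array([499.7, 360.7]), array([44.3, 42.2]), 84.04)
  tall body (array([ 464.2, -332.6]), array([41.5, 23.6]), 3.41) cap (array([ 464.9, -345. ]), array([42.1, 40. ]), 59.22)
  yaw [array([1.465, 5.   , 0.045, 0.036]), array([1.475, 4.   , 0.045, 0.035]), array([1.479, 6.   , 0.044, 0.036])] 131
both board (array([526.5,  49. ]), array([525.9, 216.6]), 81.35) rim (array([514.2, 139.2]), array([375.9, 168. ]), 73.09)
 bar [ 0.5247 -0.1322  0.1599] (array([ 523.8, -124.2]), array([78.1, 48.6]), 6.3)
 pot (array([548.1, 173. ]), array([190.8, 229.4]), 4.74)
  short body (array([498.5, 357.4]), array([51.4, 52.2]), 3.75) cap (array([498.6, 359.7]), array([47.1, 45.6]), 15.94)
  tall body (array([ 463.1, -344.8]), array([45.7, 45.4]), 18.46) cap (array([ 463.9, -346.5]), array([45.6, 40.5]), 59.22)
  yaw [array([2.775, 4.   , 0.051, 0.052]), array([2.795, 5.   , 0.052, 0.052]), array([2.81 , 3.   , 0.051, 0.052])] 328
```

```bash
python3 - <<'E'
from h import *
from scipy import ndimage as ni
R=[];B=[];P=[]
for n,px in(("scene0",(300,240)),("side0",(326,268))):
    W=np.load(n+"W.npy")
    l,k=ni.label((W[...,2]>.0075)&(W[...,2]<.2)); q=W[l==l[px[1],px[0]]]
    print(n,len(q))
    b=q[(q[:,2]<.03)&(q[:,2]>.007)]; r=q[(q[:,2]<.056)&(q[:,2]>.050)&(q[:,1]>.0)]
    f=lambda q: cv2.minAreaRect((q[:,:2]*1000).astype(np.float32))
    print("board",f(b)); print("rim",f(r)); B.append(b);R.append(r)
    p=q[(q[:,2]>.046)&(q[:,2]<.058)&(q[:,1]>.17)]
    p=q[(q[:,1]>.1)&(abs(q[:,2]-.053)<.004)]; pot=W[205:216,274:286].reshape(-1,3) if n=="scene0" else W[304:316,328:340].reshape(-1,3); print("pot top",pot.mean(0))
print("both",f(np.vstack(B)),f(np.vstack(R)))
E
```

```text
scene0 3551
board ((515.65283203125, 85.21024322509766), (131.1537322998047, 315.4448547363281), 4.0389485359191895)
rim ((505.8440856933594, 116.08777618408203), (98.6882095336914, 233.8946533203125), 3.2906835079193115)
pot top [0.49863038 0.18354256 0.05332397]
side0 4980
board ((510.82373046875, 86.60143280029297), (112.08566284179688, 314.7629699707031), 3.9494287967681885)
rim ((508.8584899902344, 117.02608489990234), (97.23001861572266, 231.4008026123047), 3.9117698669433594)
pot top [0.50333574 0.19054959 0.06108833]
both ((515.6041259765625, 85.90026092529297), (131.1537322998047, 316.82830810546875), 4.0389485359191895) ((507.130859375, 115.96842956542969), (100.76783752441406, 233.90518188476562), 3.9471969604492188)
```

Request:
drive_tool:
  steps:
    - {"linear": [0,0,0],"delta_rot": [0,0,1],"claw": 0}
    - {"linear": [0,0,0],"delta_rot": [0,0,1],"claw": 0}
    - {"linear": [0,0,0],"delta_rot": [0,0,1],"claw": 0}
    - {"linear": [0,0,0],"delta_rot": [0,0,1],"claw": 0}
    - {"linear": [0,0,0],"delta_rot": [0,0,1],"claw": 0}
    - {"linear": [0,0,0],"delta_rot": [0,0,1],"claw": 0}
    - {"linear": [0,0,0],"delta_rot": [0,0,1],"claw": 0}
    - {"linear": [0,0,0],"delta_rot": [0,0,1],"claw": 0}

```text
time_s: 0.77
tool_pos: [0.1555, 0.5012, 0.4042]
orientation: [1.7, 2.641, -0.002]
ft_force: [0.8, 0.9, 0.5]
grip_width: 1.003
gripper_force: 0.0
```

Request:
drive_tool:
  steps:
    - {"linear": [0,0,0],"delta_rot": [0,0,1],"claw": 0}
    - {"linear": [0,0,0],"delta_rot": [0,0,1],"claw": 0}
    - {"linear": [0,0,0],"delta_rot": [0,0,1],"claw": 0}
    - {"linear": [0,0,0],"delta_rot": [0,0,0.48],"claw": 0}
    - {"linear": [-0.5,0.9,0],"delta_rot": [0,0,0],"claw": 0}
    - {"linear": [-0.5,0.9,0],"delta_rot": [0,0,0],"claw": 0}
    - {"linear": [-0.5,0.9,0],"delta_rot": [0,0,0],"claw": 0}
    - {"linear": [-0.5,0.9,0],"delta_rot": [0,0,0],"claw": 0}

```text
time_s: 1.43
tool_pos: [0.2494, 0.457, 0.4042]
orientation: [2.144, 2.296, -0.002]
ft_force: [-0.3, -0.0, -0.3]
grip_width: 1.002
gripper_force: 0.0
```

Request:
drive_tool:
  steps:
    - {"linear": [-0.5,1,0],"delta_rot": [0,0,0],"claw": 0}
    - {"linear": [-0.5,1,0],"delta_rot": [0,0,0],"claw": 0}
    - {"linear": [-0.5,1,0],"delta_rot": [0,0,0],"claw": 0}
    - {"linear": [-0.5,1,0],"delta_rot": [0,0,0],"claw": 0}
    - {"linear": [-0.5,1,0],"delta_rot": [0,0,0],"claw": 0}
    - {"linear": [-0.5,1,0],"delta_rot": [0,0,0],"claw": 0}
    - {"linear": [-0.5,1,0],"delta_rot": [0,0,0],"claw": 0}
    - {"linear": [0,0,0],"delta_rot": [0,0,0],"claw": 0}

```text
time_s: 2.1
tool_pos: [0.433, 0.3805, 0.4039]
orientation: [2.149, 2.289, 0.001]
ft_force: [-0.0, 1.1, 0.7]
grip_width: 1.001
gripper_force: 0.0
```

```bash
python3 - <<'E'
from h import *
s=arm.sense();print(s["time_s"],s["tool_pos"],s["orientation"],s["joint_positions"].round(3))
m=arm.camera_model("wrist");p,d=arm.capture("wrist");np.savez("wrist1.npz",p=p,d=d,**m)
cv2.imwrite("pics/wrist1.png",p[:,:,::-1])
E
```

```text
2.1 [0.43303828 0.38049623 0.40390282] [2.14868965e+00 2.28872223e+00 6.74156467e-04] [ 7.210e-01  3.490e-01 -1.200e-02  1.210e+00 -2.000e-03  2.229e+00]
```

View pics/wrist1.png

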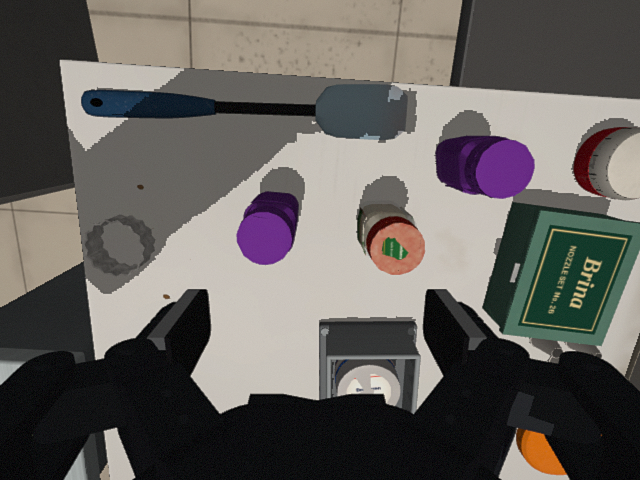

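The wrist view shows the short jar's cap at (395,248) with its body at (378,222), the purple jars to either side, and the box's far end with the pot at (370,380). I'll measure the jar's yaw from the body points.

```bash
python3 - <<'E'
from h import *
z=np.load("wrist1.npz");W=cloud(z["d"],z)
T=z["camera_from_world"];print("cam",-T[:3,:3].T@T[:3,3],"f",240/np.tan(np.radians(z["fovy"]/2)))
J=W[(abs(W[...,0]-.5)<.045)&(abs(W[...,1]-.36)<.045)&(z["d"]>0)]
c=J[(J[:,2]>.092)];print("cap",c.mean(0),cv2.minEnclosingCircle((c[:,:2]*1e3).astype(np.float32)))
b=J[(J[:,2]>.008)&(J[:,2]<.072)]
print(len(b), b.min(0),b.max(0))
for nm,Q in(("wrist",b),("all",np.vstack([b]+[ (lambda w:w[(abs(w[:,0]-.5)<.04)&(abs(w[:,1]-.36)<.04)&(w[:,2]>.01)&(w[:,2]<.07)])(np.load(n+"W.npy").reshape(-1,3)) for n in("scene0","side0")]))):
    xy=Q[:,:2]-np.array([.4995,.3605])
    r=[]
    for a in np.arange(-45,45,1.):
        t=np.radians(a);u=xy@[np.cos(t),np.sin(t)];v=xy@[-np.sin(t),np.cos(t)]
        e=np.abs(np.maximum(abs(u),abs(v))-.023); r.append((np.median(e)*1e3,e.mean()*1e3,a))
    print(nm,[np.round(x,2) for x in sorted(r)[:4]],[np.round(x,2) for x in sorted(r,key=lambda x:x[1])[:4]])
pl=W[380:400,355:385].reshape(-1,3);print("pot",np.median(pl,0))
g=np.zeros((480,640),bool);k=(W[...,2]>.049)&(W[...,2]<.058)&(abs(W[...,0]-.505)<.09)&(W[...,1]>.12)&(W[...,1]<.27)&(z["d"]>0)
q=W[k];print("rim",q.min(0),q.max(0),cv2.minAreaRect((q[:,:2]*1e3).astype(np.float32)))
u,v=220,200
crop=cv2.resize(z["p"][190:285,340:440,::-1],(600,570),interpolation=cv2.INTER_CUBIC);cv2.imwrite("pics/sj.png",crop)
E
```

```text
cam [0.42992994 0.45028587 0.37211289] f 358.6659597036356
cap [0.48495274 0.39053454 0.28252037] ((487.078369140625, 376.2960205078125), 42.04110336303711)
1142 [0.47752687 0.34109773 0.00823183] [0.52302291 0.38672797 0.07199955]
wrist [array([1.89, 2.17, 9.  ]), array([1.9 , 2.18, 8.  ]), array([ 1.92,  2.16, 10.  ]), array([ 1.92,  2.15, 11.  ])] [array([ 1.95,  2.15, 12.  ]), array([ 1.95,  2.15, 13.  ]), array([ 1.92,  2.15, 11.  ]), array([ 1.92,  2.16, 10.  ])]
all [array([1.86, 2.19, 8.  ]), array([1.87, 2.18, 9.  ]), array([ 1.88,  2.17, 10.  ]), array([1.9 , 2.19, 7.  ])] [array([ 1.88,  2.17, 10.  ]), array([ 1.91,  2.18, 11.  ]), array([1.87, 2.18, 9.  ]), array([ 1.92,  2.18, 12.  ])]
pot [0.4962346  0.19968504 0.052923  ]
rim [0.45454802 0.16531254 0.04903966] [0.5555306  0.23792422 0.05474263] ((505.4740295410156, 198.71165466308594), (97.76620483398438, 72.81521606445312), 3.7781054973602295)
```

View pics/sj.png

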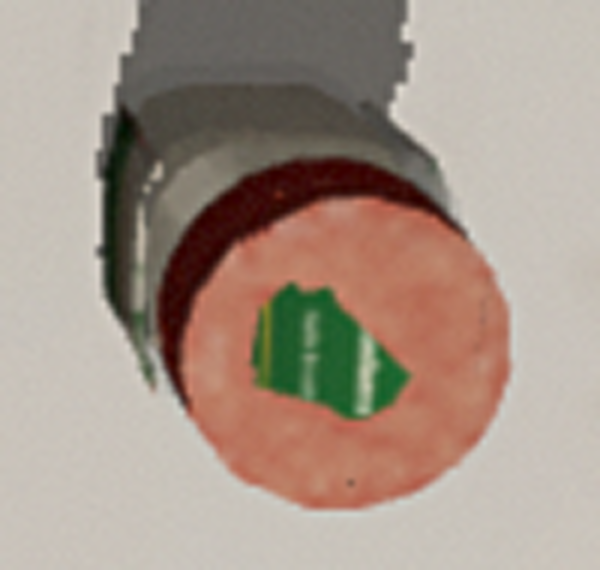

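```bash
python3 - <<'E'
from h import *
z=np.load("wrist1.npz");W=cloud(z["d"],z)
J=W[(abs(W[...,0]-.5)<.045)&(abs(W[...,1]-.36)<.045)&(z["d"]>0)]
for lo,hi in((.012,.03),(.03,.05),(.05,.065)):
    b=J[(J[:,2]>lo)&(J[:,2]<hi)][:,:2]*1e3
    print(lo,len(b),b.min(0).round(1),b.max(0).round(1))
    for y0 in range(340,390,6):
        s=b[(b[:,1]>=y0)&(b[:,1]<y0+6)]
        if len(s)>3: print("   y",y0+3,"xmin %.1f xmax %.1f n %d"%(s[:,0].min(),s[:,0].max(),len(s)))
    for x0 in range(474,528,6):
        s=b[(b[:,0]>=x0)&(b[:,0]<x0+6)]
        if len(s)>3: print("   x",x0+3,"ymax %.1f ymed %.1f n %d"%(s[:,1].max(),np.median(s[:,1]),len(s)))
E
```

```text
0.012 223 [477.5 343.4] [521.5 386.6]
   y 349 xmin 479.0 xmax 479.7 n 9
   y 355 xmin 478.5 xmax 478.9 n 10
   y 361 xmin 477.9 xmax 478.3 n 11
   y 367 xmin 477.5 xmax 477.9 n 14
   y 373 xmin 477.9 xmax 479.1 n 19
   y 379 xmin 478.9 xmax 483.7 n 31
   y 385 xmin 483.8 xmax 521.5 n 126
   x 477 ymax 379.5 ymed 367.0 n 73
   x 483 ymax 383.4 ymed 381.0 n 36
   x 489 ymax 385.4 ymed 384.8 n 25
   x 495 ymax 385.6 ymed 385.3 n 18
   x 501 ymax 386.2 ymed 385.8 n 26
   x 507 ymax 386.5 ymed 386.2 n 23
   x 513 ymax 386.6 ymed 386.4 n 14
   x 519 ymax 384.0 ymed 382.6 n 8
0.03 279 [477.7 347.3] [521.2 386.7]
   y 349 xmin 479.1 xmax 480.4 n 6
   y 355 xmin 478.4 xmax 478.9 n 19
   y 361 xmin 478.0 xmax 478.5 n 18
   y 367 xmin 477.7 xmax 478.0 n 19
   y 373 xmin 477.8 xmax 478.8 n 20
   y 379 xmin 478.7 xmax 484.1 n 43
   y 385 xmin 483.8 xmax 521.2 n 154
   x 477 ymax 380.0 ymed 366.4 n 100
   x 483 ymax 383.5 ymed 381.4 n 40
   x 489 ymax 385.4 ymed 384.8 n 33
   x 495 ymax 385.6 ymed 385.3 n 26
   x 501 ymax 386.0 ymed 385.7 n 28
   x 507 ymax 386.5 ymed 386.2 n 25
   x 513 ymax 386.7 ymed 386.2 n 16
   x 519 ymax 384.9 ymed 382.7 n 11
0.05 275 [477.8 344. ] [521.3 386.6]
   y 349 xmin 479.2 xmax 481.3 n 12
   y 355 xmin 478.5 xmax 480.1 n 20
   y 361 xmin 478.1 xmax 479.6 n 19
   y 367 xmin 477.8 xmax 479.1 n 20
   y 373 xmin 477.8 xmax 479.3 n 24
   y 379 xmin 478.7 xmax 483.7 n 38
   y 385 xmin 483.7 xmax 521.3 n 141
   x 477 ymax 379.7 ymed 366.0 n 99
   x 483 ymax 383.6 ymed 380.5 n 49
   x 489 ymax 385.3 ymed 384.8 n 29
   x 495 ymax 385.6 ymed 385.4 n 26
   x 501 ymax 386.2 ymed 385.8 n 24
   x 507 ymax 386.4 ymed 386.2 n 27
   x 513 ymax 386.6 ymed 386.3 n 18
```

Request:
drive_tool:
  steps:
    - {"linear": [-0.3,0.88,0.5],"delta_rot": [0,0,0],"claw": 0}
    - {"linear": [-0.3,0.88,0.5],"delta_rot": [0,0,0],"claw": 0}
    - {"linear": [-0.3,0.88,0.5],"delta_rot": [0,0,0],"claw": 0}
    - {"linear": [0,0,0],"delta_rot": [0,0,0],"claw": 0}
    - {"linear": [0,0,1],"delta_rot": [0,0,0],"claw": 0}
    - {"linear": [0,0,1],"delta_rot": [0,0,0],"claw": 0}
    - {"linear": [0,0,1],"delta_rot": [0,0,0],"claw": 0}
    - {"linear": [0,0,0],"delta_rot": [0,0,0],"claw": 0}

```text
time_s: 2.82
tool_pos: [0.4936, 0.3634, 0.2872]
orientation: [-2.142, -2.295, 0.016]
ft_force: [-1.3, -0.9, -1.6]
grip_width: 0.997
gripper_force: 0.0
```

Request:
drive_tool:
  steps:
    - {"linear": [-0.06,0.28,0.5],"delta_rot": [0,0,0],"claw": 0}
    - {"linear": [0,0,1],"delta_rot": [0,0,0],"claw": 0}
    - {"linear": [0,0,1],"delta_rot": [0,0,0],"claw": 0}
    - {"linear": [0,0,0],"delta_rot": [0,0,0],"claw": 0}
    - {"linear": [0,0,0],"delta_rot": [0,0,0],"claw": 0.5}
    - {"linear": [0,0,0],"delta_rot": [0,0,0],"claw": 1}
    - {"linear": [0,0,0],"delta_rot": [0,0,0],"claw": 1}
    - {"linear": [0,0,0],"delta_rot": [0,0,0],"claw": 1}
  force: 30

```text
time_s: 3.48
tool_pos: [0.5044, 0.3638, 0.232]
orientation: [2.144, 2.295, 0.006]
ft_force: [-0.7, 0.5, 3.4]
grip_width: 0.533
gripper_force: 29.7
```

Request:
drive_tool:
  steps:
    - {"linear": [0,0,0],"delta_rot": [0,0,0],"claw": 1}
    - {"linear": [0,0,0],"delta_rot": [0,0,0],"claw": 1}
    - {"linear": [0,0,0],"delta_rot": [0,0,0],"claw": 1}
    - {"linear": [0,0,0],"delta_rot": [0,0,0],"claw": 1}

```text
time_s: 3.82
tool_pos: [0.5043, 0.3638, 0.2319]
orientation: [2.144, 2.295, 0.006]
ft_force: [-1.9, 0.5, 7.2]
grip_width: 0.534
gripper_force: 30.0
```

Request:
drive_tool:
  steps:
    - {"linear": [0,0,-0.4],"delta_rot": [0,0,0],"claw": 1}
    - {"linear": [0,0,-0.8],"delta_rot": [0,0,0],"claw": 1}
    - {"linear": [0,0,-1],"delta_rot": [0,0,0],"claw": 1}
    - {"linear": [0,0,-1],"delta_rot": [0,0,0],"claw": 1}
    - {"linear": [-0.5,0,-0.5],"delta_rot": [0,0,0],"claw": 1}
    - {"linear": [-0.9,0,0],"delta_rot": [0,0,0],"claw": 1}
    - {"linear": [-0.9,-0.1,0],"delta_rot": [0,0,0],"claw": 1}
    - {"linear": [-0.9,0,0],"delta_rot": [0,0,0],"claw": 1}

```text
time_s: 4.48
tool_pos: [0.5062, 0.2816, 0.3227]
orientation: [2.144, 2.296, -0.0]
ft_force: [-0.7, 0.2, -1.1]
grip_width: 0.533
gripper_force: 31.1
```

Request:
drive_tool:
  steps:
    - {"linear": [-0.9,-0.1,0],"delta_rot": [0,0,0],"claw": 1}
    - {"linear": [-0.9,-0.1,0],"delta_rot": [0,0,0],"claw": 1}
    - {"linear": [-0.9,0,0],"delta_rot": [0,0,0],"claw": 1}
    - {"linear": [-0.9,0,0],"delta_rot": [0,0,0],"claw": 1}
    - {"linear": [-0.9,0,0],"delta_rot": [0,0,0],"claw": 1}
    - {"linear": [-0.9,0,0],"delta_rot": [0,0,0],"claw": 1}
    - {"linear": [-0.4,0,0],"delta_rot": [0,0,0],"claw": 1}
    - {"linear": [0,0,0],"delta_rot": [0,0,0],"claw": 1}

```text
time_s: 5.15
tool_pos: [0.5111, 0.1357, 0.3223]
orientation: [2.149, 2.292, -0.002]
ft_force: [-0.8, 0.1, -0.5]
grip_width: 0.533
gripper_force: 31.1
```

```bash
python3 - <<'E'
from h import *
s=arm.sense();print(s["time_s"],s["tool_pos"],s["orientation"])
t=[]
for n in ("side","wrist"):
    m=arm.camera_model(n);p,d=arm.capture(n);np.savez(n+"2.npz",p=p,d=d,**m)
    t.append(p)
a=cv2.resize(t[0][180:360,230:430],(500,450),interpolation=cv2.INTER_CUBIC);b=cv2.resize(t[1][:,150:470],(300,450))
cv2.imwrite("pics/h2.png",np.hstack([a,b])[:,:,::-1])
E
```

```text
5.15 [0.51107529 0.135749   0.32227085] [ 2.14870525e+00  2.29153283e+00 -1.81319726e-03]
```

View pics/h2.png

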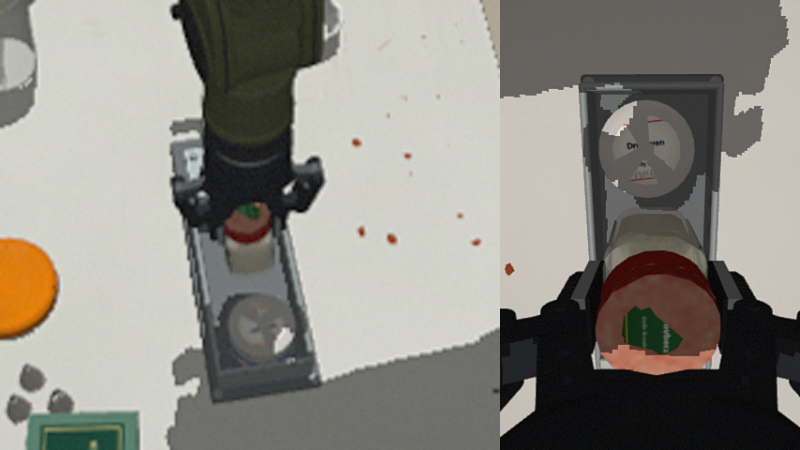

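The left half shows the short jar held over the box. The right half shows it square to the box walls, with the pot ahead at the end wall. I'll check clearances in the wrist camera's own frame.

```bash
python3 - <<'E'
from h import *
z=np.load("wrist2.npz");W=cloud(z["d"],z);ok=z["d"]>0
t=.068;R=np.array([[np.cos(t),np.sin(t)],[-np.sin(t),np.cos(t)]])
L=W.copy();L[...,:2]=(W[...,:2]-[.5111,.1357])@R.T  # gripper-centred, clamp-aligned
def s(x0,x1,y0,y1,z0,z1): return L[ok&(L[...,0]>x0)&(L[...,0]<x1)&(L[...,1]>y0)&(L[...,1]<y1)&(L[...,2]>z0)&(L[...,2]<z1)]*1e3
r=s(-.07,.07,.02,.12,.049,.058);
print("rim x",r[:,0].min(),r[:,0].max(),"ymax",r[:,1].max())
far=r[(abs(r[:,0])<30)&(r[:,1]>85)]; print("endwall y",far[:,1].min() if len(far) else None, far[:,1].max() if len(far) else None)
b=s(-.04,.04,-.02,.05,.085,.15); bb=b[abs(b[:,0])<10]
print("jar back face y", [ (h,np.round(np.max(bb[(abs(bb[:,2]-h)<5)][:,1],initial=-99),1)) for h in (95,105,115,125,135)], "x ext",b[(b[:,2]<150)][:,0].min(),b[:,0].max(), "zmin",b[:,2].min())
p=s(-.04,.04,.02,.1,.045,.0565); p=p[(abs(p[:,0])<36)&(p[:,2]>50)]
print("pot",cv2.minEnclosingCircle(p[:,:2].astype(np.float32)), np.median(p[:,2]))
E
```

```text
rim x -50.448300604875946 47.37813564324198 ymax 98.78316011764251
endwall y 85.3807409399905 98.67747231943454
jar back face y [(95, np.float64(23.5)), (105, np.float64(23.6)), (115, np.float64(23.6)), (125, np.float64(23.7)), (135, np.float64(23.6))] x ext -22.38225555665693 23.896173757036152 zmin 91.85192348820841
pot ((-0.08194282650947571, 66.8976058959961), 47.75551223754883) 52.582211947526346
```

Request:
drive_tool:
  steps:
    - {"linear": [-0.08,-0.06,0.5],"delta_rot": [0,0,0],"claw": 1}
    - {"linear": [0,0,0.9],"delta_rot": [0,0,0],"claw": 1}
    - {"linear": [0,0,0.9],"delta_rot": [0,0,0],"claw": 1}
    - {"linear": [0,0,0.5],"delta_rot": [0,0,0],"claw": 1}
    - {"linear": [0,0,0.2],"delta_rot": [0,0,0],"claw": 1}
    - {"linear": [0,0,0.1],"delta_rot": [0,0,0],"claw": 1}
    - {"linear": [0,0,0],"delta_rot": [0,0,0],"claw": 1}
    - {"linear": [0,0,0],"delta_rot": [0,0,0],"claw": 1}

```text
time_s: 5.92
tool_pos: [0.5106, 0.1359, 0.2467]
orientation: [2.141, 2.292, -0.002]
ft_force: [-1.2, -7.9, 12.6]
grip_width: 0.524
gripper_force: 28.6
```

```bash
cat > chk.py <<'E'
from h import *
import sys
s=arm.sense();print(s["time_s"],s["tool_pos"].round(4),s["ft_force"].round(1))
m=arm.camera_model("wrist");p,d=arm.capture("wrist");np.savez(sys.argv[1]+".npz",p=p,d=d,**m)
W=cloud(d,m);ok=d>0
t=.068;R=np.array([[np.cos(t),np.sin(t)],[-np.sin(t),np.cos(t)]])
L=W.copy();L[...,:2]=(W[...,:2]-s["tool_pos"][:2])@R.T
def S(x0,x1,y0,y1,z0,z1): return L[ok&(L[...,0]>x0)&(L[...,0]<x1)&(L[...,1]>y0)&(L[...,1]<y1)&(L[...,2]>z0)&(L[...,2]<z1)]*1e3
r=S(-.07,.07,.02,.12,.049,.058);far=r[abs(r[:,0])<30];print("rim x",r[:,0].min(),r[:,0].max(),"end wall outer y",far[:,1].max())
b=S(-.01,.01,-.02,.05,.03,.15)
print("jar back",[(h,np.round(np.max(b[abs(b[:,2]-h)<4][:,1],initial=-99),1)) for h in range(25,90,8)])
c=S(-.03,.03,-.03,.03,.09,.14);print("cap top",np.percentile(c[:,2],[50,95,99]),c[:,:2].min(0),c[:,:2].max(0))
q=S(-.015,.015,.0,.11,.0,.06)
for y in range(16,104,5):
    k=q[abs(q[:,1]-y)<2.5]
    if len(k): print(y,"zmax %.1f zmed %.1f"%(k[:,2].max(),np.median(k[:,2])),end="; ")
E
python3 chk.py w3
```

```text
5.9167 [0.5106 0.1359 0.2467] [-1.2 -7.9 12.6]
rim x -49.9096388536637 47.85631674004624 end wall outer y 98.21431651922568
jar back [(25, np.float64(-99.0)), (33, np.float64(-99.0)), (41, np.float64(-99.0)), (49, np.float64(50.0)), (57, np.float64(49.8)), (65, np.float64(22.6)), (73, np.float64(19.3)), (81, np.float64(15.6)), (89, np.float64(12.3))]
cap top [111.18270398 127.57284287 138.76072815] [-29.99850335 -18.18677722] [29.99992862 18.84852313]
16 zmax 11.3 zmed 11.3; 21 zmax 60.0 zmed 57.7; 26 zmax 58.3 zmed 52.5; 31 zmax 54.6 zmed 52.6; 36 zmax 54.8 zmed 52.7; 41 zmax 54.5 zmed 52.7; 46 zmax 54.7 zmed 52.7; 51 zmax 54.7 zmed 52.7; 56 zmax 54.6 zmed 52.7; 61 zmax 54.4 zmed 52.6; 66 zmax 54.6 zmed 52.7; 71 zmax 54.7 zmed 52.7; 76 zmax 54.8 zmed 52.7; 81 zmax 54.6 zmed 52.6; 86 zmax 54.5 zmed 52.4; 91 zmax 53.6 zmed 11.6; 96 zmax 54.5 zmed 51.7;
```

The jar caught the pot's edge and tilted, because the pot stands about 5 mm off the wall. I'll lift, back off and look.

Request:
drive_tool:
  steps:
    - {"linear": [0,0,-0.6],"delta_rot": [0,0,0],"claw": 1}
    - {"linear": [0,0,-1],"delta_rot": [0,0,0],"claw": 1}
    - {"linear": [-0.3,0,-0.8],"delta_rot": [0,0,0],"claw": 1}
    - {"linear": [-0.2,0,0],"delta_rot": [0,0,0],"claw": 1}
    - {"linear": [0,0,0],"delta_rot": [0,0,0],"claw": 1}

```text
time_s: 6.38
tool_pos: [0.5116, 0.1242, 0.3057]
orientation: [2.143, 2.295, 0.004]
ft_force: [-0.3, 0.4, -1.5]
grip_width: 0.527
gripper_force: 31.9
```

```bash
python3 chk.py w4; python3 - <<'E'
from h import *
t=[np.load("w4.npz")["p"][:,150:470]]
for n in("side","scene"):
    p,d=arm.capture(n); np.savez(n+"4.npz",p=p,d=d,**arm.camera_model(n)); t.append(p[190:310,270:390] if n=="side" else p[140:300,220:380])
cv2.imwrite("pics/h4.png",np.hstack([cv2.resize(x,(266,400),interpolation=cv2.INTER_CUBIC) if i==0 else cv2.resize(x,(266,400) if 0 else (266,266),interpolation=cv2.INTER_CUBIC) if 0 else cv2.copyMakeBorder(cv2.resize(x,(266,266),interpolation=cv2.INTER_CUBIC),0,134,0,0,0) for i,x in enumerate(t)])[:,:,::-1])
E
```

```text
6.3833 [0.5116 0.1242 0.3057] [-0.3  0.4 -1.5]
rim x -50.04622312795303 47.767356946284465 end wall outer y 109.76011127430756
jar back [(25, np.float64(-99.0)), (33, np.float64(-99.0)), (41, np.float64(-99.0)), (49, np.float64(49.6)), (57, np.float64(49.8)), (65, np.float64(-99.0)), (73, np.float64(-99.0)), (81, np.float64(-99.0)), (89, np.float64(-99.0))]
cap top [128.73351344 139.09514399 139.79097778] [-27.14121879   4.31761546] [29.58807803 24.98584962]
16 zmax 12.9 zmed 11.0; 21 zmax 13.1 zmed 11.2; 26 zmax 13.6 zmed 11.1; 31 zmax 52.5 zmed 12.0; 36 zmax 54.3 zmed 52.4; 41 zmax 54.5 zmed 52.6; 46 zmax 54.9 zmed 52.7; 51 zmax 54.6 zmed 52.8; 56 zmax 54.5 zmed 52.8; 61 zmax 54.6 zmed 52.7; 66 zmax 55.4 zmed 52.7; 71 zmax 54.7 zmed 52.7; 76 zmax 55.5 zmed 52.7; 81 zmax 54.7 zmed 52.8; 86 zmax 55.0 zmed 52.7; 91 zmax 54.5 zmed 52.8; 96 zmax 54.6 zmed 52.5; 101 zmax 53.8 zmed 51.3;
```

View pics/h4.png

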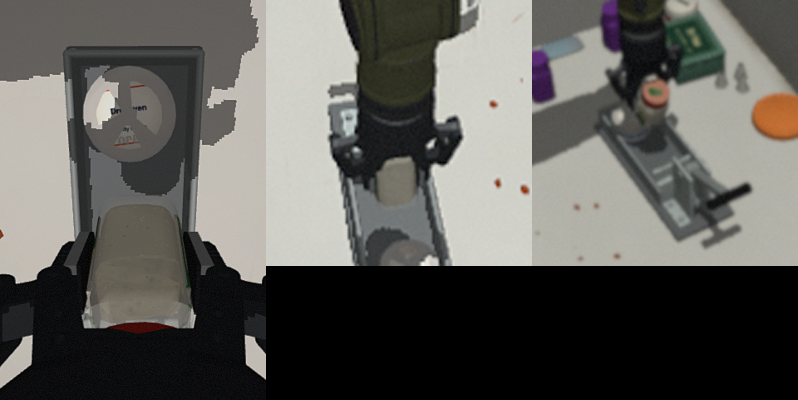

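The jar now hangs tilted, with its bottom swung toward the pot. I'll fit its back face to get the tilt.

```bash
python3 - <<'E'
from h import *
z=np.load("w4.npz");W=cloud(z["d"],z)
t=.068;R=np.array([[np.cos(t),np.sin(t)],[-np.sin(t),np.cos(t)]])
W[...,:2]=(W[...,:2]-[.5116,.1242])@R.T
L=W[250:390,265:370].reshape(-1,3)*1e3   # tan face in full-picture pixels
L=L[(L[:,2]>60)&(abs(L[:,0])<15)]
for y in range(-30,50,5):
    k=L[abs(L[:,1]-y)<2.5]
    if len(k)>5: print(y,"z med %.1f n %d"%(np.median(k[:,2]),len(k)))
z=np.load("scene4.npz");W=cloud(z["d"],z);W[...,:2]=(W[...,:2]-[.5116,.1242])@R.T
hs=cv2.cvtColor(z["p"],cv2.COLOR_RGB2HSV);m=((hs[...,0]<10)&(hs[...,1]>80));m[:,:]&=(abs(W[...,0])<.04)&(abs(W[...,1])<.08)&(W[...,2]>.06)
q=W[m]*1e3;print("cap from scene",len(q),q.mean(0),q.min(0),q.max(0))
c=q.mean(0);u,s,v=np.linalg.svd(q-c);print("normal",v[2],s)
E
```

```text
-10 z med 176.9 n 125
-5 z med 177.4 n 1825
0 z med 171.7 n 2722
5 z med 160.8 n 2464
10 z med 149.1 n 1971
15 z med 137.3 n 1589
20 z med 127.9 n 802
cap from scene 161 [ -4.88472022 -35.88165195 187.36344154] [-25.65133692 -57.05746761 168.85002104] [ 26.38145751   3.71867387 202.17716601]
normal [-0.04848172 -0.29325769  0.95480336] [201.42277436 150.59640371  78.10080812]
```

Request:
drive_tool:
  steps:
    - {"linear": [0,-0.6,-0.2],"delta_rot": [0,0,0],"claw": 1}
    - {"linear": [0,-0.9,0],"delta_rot": [0,0,0],"claw": 1}
    - {"linear": [0,-0.9,0],"delta_rot": [0,0,0],"claw": 1}
    - {"linear": [0,-0.9,0],"delta_rot": [0,0,0],"claw": 1}
    - {"linear": [0,-0.9,0],"delta_rot": [0,0,0],"claw": 1}
    - {"linear": [0,-0.9,0],"delta_rot": [0,0,0],"claw": 1}
    - {"linear": [0,-0.9,0],"delta_rot": [0,0,0],"claw": 1}
    - {"linear": [0,0,0],"delta_rot": [0,0,0],"claw": 1}

```text
time_s: 7.2
tool_pos: [0.356, 0.1127, 0.3078]
orientation: [-2.14, -2.293, 0.011]
ft_force: [-0.9, -0.7, -1.0]
grip_width: 0.53
gripper_force: 31.9
```

Request:
drive_tool:
  steps:
    - {"linear": [0,0,0],"delta_rot": [0,-0.6,0],"claw": 1}
    - {"linear": [0,0,0],"delta_rot": [0,-0.8,0],"claw": 1}
    - {"linear": [0,0,0],"delta_rot": [0,-0.8,0],"claw": 1}
    - {"linear": [0,0,0],"delta_rot": [0,-0.8,0],"claw": 1}
    - {"linear": [0,0,0],"delta_rot": [0,-0.8,0],"claw": 1}
    - {"linear": [0,0,0],"delta_rot": [0,0,0],"claw": 1}
    - {"linear": [0,0,0],"delta_rot": [0,0,0],"claw": 1}

```text
time_s: 7.78
tool_pos: [0.3613, 0.1142, 0.3087]
orientation: [1.929, 2.068, -0.389]
ft_force: [-0.3, -0.1, -1.3]
grip_width: 0.525
gripper_force: 31.9
```

```bash
python3 - <<'E'
from h import *
s=arm.sense();print(s["time_s"],s["tool_pos"].round(4),s["orientation"].round(3),s["joint_positions"].round(2))
t=.068;R=np.array([[np.cos(t),np.sin(t)],[-np.sin(t),np.cos(t)]])
for n in("wrist","side","scene"):
    m=arm.camera_model(n);p,d=arm.capture(n);np.savez(n+"5.npz",p=p,d=d,**m);W=cloud(d,m);W[...,:2]=(W[...,:2]-s["tool_pos"][:2])@R.T
    hs=cv2.cvtColor(p,cv2.COLOR_RGB2HSV)
    k=(abs(W[...,0])<.012)&(W[...,1]>-.15)&(W[...,1]<.03)&(W[...,2]>.06)&(W[...,2]<.28)&(d>0)
    tan=k&(hs[...,2]>70)
    q=W[tan]*1e3;print(n,len(q))
    for h in range(70,260,12):
        kk=q[abs(q[:,2]-h)<6]
        if len(kk)>4: print("  z%d y %.1f..%.1f n%d"%(h,kk[:,1].min(),kk[:,1].max(),len(kk)),end=";")
    print()
E
```

```text
7.7833 [0.3613 0.1142 0.3087] [ 1.929  2.068 -0.389] [ 0.45  0.16 -0.58  0.99 -0.37  1.98]
wrist 10094
  z118 y -52.0..-50.2 n72;  z130 y -51.9..-49.1 n920;  z142 y -51.9..-49.1 n1106;  z154 y -52.4..-49.1 n1346;  z166 y -52.6..-49.1 n1654;  z178 y -52.9..-49.2 n2032;  z190 y -58.6..-49.1 n2907;  z202 y -54.5..-49.3 n57;
side 78
  z130 y -55.4..-52.0 n22;  z142 y -56.4..-52.6 n21;  z154 y -57.4..-51.3 n14;  z214 y -99.4..-88.8 n9;  z226 y -95.9..-82.7 n9;
scene 326
  z130 y -101.9..-95.9 n19;  z142 y -104.0..-95.0 n30;  z154 y -101.9..-94.1 n23;  z166 y -101.5..-95.0 n28;  z178 y -104.9..-93.0 n27;  z190 y -103.3..-92.9 n31;  z202 y -101.0..-88.8 n27;  z214 y -102.8..-52.8 n91;  z226 y -101.4..-53.6 n47;
```

Request:
drive_tool:
  steps:
    - {"linear": [0.3,0,0.7],"delta_rot": [0,0,0],"claw": 1}
    - {"linear": [0.3,0,0.7],"delta_rot": [0,0,0],"claw": 1}
    - {"linear": [0.3,0,0.7],"delta_rot": [0,0,0],"claw": 1}
    - {"linear": [0.3,0,0.7],"delta_rot": [0,0,0],"claw": 1}
    - {"linear": [0.3,0,0.7],"delta_rot": [0,0,0],"claw": 1}
    - {"linear": [0.25,0,0.55],"delta_rot": [0,0,0],"claw": 1}
    - {"linear": [0,0,0],"delta_rot": [0,0,0],"claw": 1}
    - {"linear": [0,0,0],"delta_rot": [0,0,0],"claw": 1}

```text
time_s: 8.6
tool_pos: [0.361, 0.1141, 0.1993]
orientation: [1.93, 2.064, -0.391]
ft_force: [0.6, 0.2, -0.7]
grip_width: 0.524
gripper_force: 31.9
```

```bash
python3 - <<'E'
from h import *
s=arm.sense();print(s["time_s"],s["tool_pos"].round(4),s["ft_force"].round(1))
t=.068;R=np.array([[np.cos(t),np.sin(t)],[-np.sin(t),np.cos(t)]])
for n in("wrist","scene"):
    m=arm.camera_model(n);p,d=arm.capture(n);W=cloud(d,m);W[...,:2]=(W[...,:2]-s["tool_pos"][:2])@R.T
    q=W[(abs(W[...,0])<.02)&(W[...,1]>-.11)&(W[...,1]<-.04)&(d>0)]*1e3
    print(n,"face z hist",[(h,len(q[(abs(q[:,2]-h)<1)&((q[:,1]>-54) if n=="wrist" else (q[:,1]<-92))])) for h in range(-4,24,2)], "top",np.percentile(q[:,2],[90,97,99]))
E
```

```text
8.6 [0.361  0.1141 0.1993] [ 0.6  0.2 -0.7]
wrist face z hist [(-4, 0), (-2, 771), (0, 1163), (2, 4), (4, 0), (6, 0), (8, 0), (10, 0), (12, 10), (14, 120), (16, 220), (18, 203), (20, 217), (22, 215)] top [83.0134963  87.71642483 89.57314182]
scene face z hist [(-4, 11), (-2, 12), (0, 21), (2, 16), (4, 8), (6, 1), (8, 0), (10, 1), (12, 2), (14, 1), (16, 7), (18, 3), (20, 5), (22, 4)] top [177.75417577 190.19360262 195.3435672 ]
```

Request:
drive_tool:
  steps:
    - {"linear": [0.1,0,0.23],"delta_rot": [0,0,0],"claw": 1}
    - {"linear": [0.07,0,0.17],"delta_rot": [0,0,0],"claw": 1}
    - {"linear": [0.03,0,0.07],"delta_rot": [0,0,0],"claw": 1}
    - {"linear": [0,0,0],"delta_rot": [0,0,0],"claw": 1}
    - {"linear": [0,0,0],"delta_rot": [0,0,0],"claw": 1}
  force: 20

```text
time_s: 9.12
tool_pos: [0.3614, 0.1148, 0.1869]
orientation: [1.928, 2.064, -0.388]
ft_force: [-0.7, 1.6, 1.5]
grip_width: 0.524
gripper_force: 31.8
```

Request:
drive_tool:
  steps:
    - {"linear": [0,0,0],"delta_rot": [0,0,0],"claw": 0.4}
    - {"linear": [0,0,0],"delta_rot": [0,0,0],"claw": 0.2}
    - {"linear": [0,0,0],"delta_rot": [0,0,0],"claw": 0}
    - {"linear": [0,0,0],"delta_rot": [0,0,0],"claw": 0}
    - {"linear": [0,0,0],"delta_rot": [0,0,0],"claw": 0}
    - {"linear": [0,0,-0.4],"delta_rot": [0,0,0],"claw": 0}
    - {"linear": [0,0,-0.8],"delta_rot": [0,0,0],"claw": 0}
    - {"linear": [0,0,-1],"delta_rot": [0,0,0],"claw": 0}

```text
time_s: 9.78
tool_pos: [0.3588, 0.1353, 0.237]
orientation: [1.929, 2.064, -0.394]
ft_force: [-0.1, 0.4, 0.2]
grip_width: 1.002
gripper_force: 0.0
```

Request:
drive_tool:
  steps:
    - {"linear": [0,0,-1],"delta_rot": [0,0,0],"claw": 0}
    - {"linear": [0,0,-1],"delta_rot": [0,0,0],"claw": 0}
    - {"linear": [0,0,-0.8],"delta_rot": [0,0.8,0],"claw": 0}
    - {"linear": [0,0,0],"delta_rot": [0,0.8,0],"claw": 0}
    - {"linear": [0,0,0],"delta_rot": [0,0.8,0],"claw": 0}
    - {"linear": [0,0,0],"delta_rot": [0,0.8,0],"claw": 0}
    - {"linear": [0,0,0],"delta_rot": [0,0.6,0],"claw": 0}
    - {"linear": [0,0,0],"delta_rot": [0,0,0],"claw": 0}

```text
time_s: 10.45
tool_pos: [0.3577, 0.1622, 0.3021]
orientation: [-2.146, -2.293, -0.002]
ft_force: [-0.3, -0.0, -0.1]
grip_width: 1.0
gripper_force: 0.0
```

```bash
cat > top.py <<'E'
from h import *
import sys
tag=sys.argv[1]
s=arm.sense();print(s["time_s"],s["tool_pos"].round(4),s["orientation"].round(3))
for n in("wrist","side","scene"):
    m=arm.camera_model(n);p,d=arm.capture(n);np.savez(n+tag+".npz",p=p,d=d,**m);W=cloud(d,m);np.save(n+tag+"W.npy",W)
    hs=cv2.cvtColor(p,cv2.COLOR_RGB2HSV).astype(int);red=((hs[...,0]<10)|(hs[...,0]>172))&(hs[...,1]>60)
    k=red&(W[...,2]>.085)&(W[...,2]<.12)&(d>0)&(W[...,0]>.25)&(W[...,0]<.65)&(abs(W[...,1])<.45)
    q=W[k]*1e3
    if len(q)>20:
        c,r=cv2.minEnclosingCircle(q[:,:2].astype(np.float32));print(n,len(q),"red top centre",np.round(c,1),"r %.1f"%r,"z",np.percentile(q[:,2],[10,50,90]).round(1))
E
python3 top.py 6
```

```text
10.45 [0.3577 0.1622 0.3021] [-2.146e+00 -2.293e+00 -2.000e-03]
side 137 red top centre [366.5  40.3] r 23.1 z [88.7 96.7 99.4]
scene 139 red top centre [361.8  38. ] r 25.7 z [88.2 95.4 99.7]
```

Request:
drive_tool:
  steps:
    - {"linear": [-0.8,0,0],"delta_rot": [0,0,0],"claw": 0}
    - {"linear": [-0.9,0,0],"delta_rot": [0,0,0],"claw": 0}
    - {"linear": [-0.9,0,0],"delta_rot": [0,0,0],"claw": 0}
    - {"linear": [-0.9,0,0],"delta_rot": [0,0,0],"claw": 0}
    - {"linear": [-0.9,0,0],"delta_rot": [0,0,0],"claw": 0}
    - {"linear": [-0.5,0,0],"delta_rot": [0,0,0],"claw": 0}
    - {"linear": [0,0,0],"delta_rot": [0,0,0],"claw": 0}
    - {"linear": [0,0,0],"delta_rot": [0,0,0],"claw": 0}

```text
time_s: 11.27
tool_pos: [0.3664, 0.0407, 0.3017]
orientation: [-2.146, -2.294, 0.001]
ft_force: [0.2, 0.2, 0.1]
grip_width: 1.0
gripper_force: 0.0
```

```bash
python3 - <<'E'
from h import *
s=arm.sense();print(s["time_s"],s["tool_pos"].round(4))
t=.068;R=np.array([[np.cos(t),np.sin(t)],[-np.sin(t),np.cos(t)]])
m=arm.camera_model("wrist");p,d=arm.capture("wrist");np.savez("w7.npz",p=p,d=d,**m);W=cloud(d,m);W[...,:2]=(W[...,:2]-s["tool_pos"][:2])@R.T
q=W[(abs(W[...,0])<.035)&(W[...,1]>-.03)&(W[...,1]<.04)&(W[...,2]>.012)&(W[...,2]<.068)&(d>0)]*1e3
print(len(q),"x",q[:,0].min(),q[:,0].max())
for x in range(-20,24,5):
    k=q[abs(q[:,0]-x)<2.5]
    if len(k)>3: print(x,"ymax %.1f med %.1f"%(k[:,1].max(),np.median(k[:,1])))
E
```

```text
11.2667 [0.3664 0.0407 0.3017]
1240 x -21.811740694253107 25.285910320523932
-20 ymax 19.2 med 17.4
-15 ymax 22.5 med 20.9
-10 ymax 23.6 med 23.2
-5 ymax 23.7 med 23.4
0 ymax 23.8 med 23.5
5 ymax 24.0 med 23.6
10 ymax 24.0 med 23.7
15 ymax 23.9 med 22.7
20 ymax 21.6 med 19.5
```

Request:
drive_tool:
  steps:
    - {"linear": [0,0.06,0.7],"delta_rot": [0,0,0],"claw": 0}
    - {"linear": [0,0,0.9],"delta_rot": [0,0,0],"claw": 0}
    - {"linear": [0,0,0.9],"delta_rot": [0,0,0],"claw": 0}
    - {"linear": [0,0,0.5],"delta_rot": [0,0,0],"claw": 0}
    - {"linear": [0,0,0],"delta_rot": [0,0,0],"claw": 0.3}
    - {"linear": [0,0,0],"delta_rot": [0,0,0],"claw": 0.6}
    - {"linear": [0,0,0],"delta_rot": [0,0,0],"claw": 1}
    - {"linear": [0,0,0],"delta_rot": [0,0,0],"claw": 1}
  force: 40

```text
time_s: 11.98
tool_pos: [0.3683, 0.0413, 0.2278]
orientation: [2.143, 2.296, 0.002]
ft_force: [-0.2, 0.8, -0.7]
grip_width: 0.52
gripper_force: 42.5
```

Request:
drive_tool:
  steps:
    - {"linear": [0,0,0],"delta_rot": [0,0,0],"claw": 1}
    - {"linear": [0,0,0],"delta_rot": [0,0,0],"claw": 1}
    - {"linear": [0,0,-0.1],"delta_rot": [0,0,0],"claw": 1}
    - {"linear": [0,0,-0.5],"delta_rot": [0,0,0],"claw": 1}
    - {"linear": [0,0,-0.8],"delta_rot": [0,0,0],"claw": 1}
    - {"linear": [0,0,-1],"delta_rot": [0,0,0],"claw": 1}
    - {"linear": [0,0,-1],"delta_rot": [0,0,0],"claw": 1}
    - {"linear": [0,0,-0.5],"delta_rot": [0,0,0],"claw": 1}

```text
time_s: 12.65
tool_pos: [0.3684, 0.0407, 0.3271]
orientation: [2.143, 2.293, 0.004]
ft_force: [0.5, -0.3, -1.1]
grip_width: 0.523
gripper_force: 42.5
```

Request:
drive_tool:
  steps:
    - {"linear": [0.24,0.4,0],"delta_rot": [0,0,0],"claw": 1}
    - {"linear": [0.45,0.9,0],"delta_rot": [0,0,0],"claw": 1}
    - {"linear": [0.5,0.9,0],"delta_rot": [0,0,0],"claw": 1}
    - {"linear": [0.5,0.9,0],"delta_rot": [0,0,0],"claw": 1}
    - {"linear": [0.5,0.9,0],"delta_rot": [0,0,0],"claw": 1}
    - {"linear": [0.5,0.9,0],"delta_rot": [0,0,0],"claw": 1}
    - {"linear": [0.3,0.7,0],"delta_rot": [0,0,0],"claw": 1}
    - {"linear": [0.15,0.3,0],"delta_rot": [0,0,0],"claw": 1}

```text
time_s: 13.32
tool_pos: [0.5122, 0.1308, 0.3229]
orientation: [2.144, 2.296, 0.001]
ft_force: [0.3, 0.2, -1.8]
grip_width: 0.521
gripper_force: 42.4
```

Request:
drive_tool:
  steps:
    - {"linear": [0,0,0],"delta_rot": [0,0,0],"claw": 1}
    - {"linear": [0,0,0],"delta_rot": [0,0,0],"claw": 1}

```text
time_s: 13.48
tool_pos: [0.5091, 0.1291, 0.3232]
orientation: [-2.144, -2.295, 0.004]
ft_force: [-0.2, 0.5, -1.7]
grip_width: 0.526
gripper_force: 42.4
```

```bash
cat > chk2.py <<'E'
from h import *
import sys
s=arm.sense();print(s["time_s"],s["tool_pos"].round(4),s["ft_force"].round(1))
m=arm.camera_model("wrist");p,d=arm.capture("wrist");np.savez(sys.argv[1]+".npz",p=p,d=d,**m)
W=cloud(d,m);ok=d>0
t=.068;R=np.array([[np.cos(t),np.sin(t)],[-np.sin(t),np.cos(t)]])
L=W.copy();L[...,:2]=(W[...,:2]-s["tool_pos"][:2])@R.T
def S(x0,x1,y0,y1,z0,z1): return L[ok&(L[...,0]>x0)&(L[...,0]<x1)&(L[...,1]>y0)&(L[...,1]<y1)&(L[...,2]>z0)&(L[...,2]<z1)]*1e3
r=S(-.07,.07,.02,.18,.049,.058);far=r[abs(r[:,0])<30];wo=far[:,1].max();print("rim x",r[:,0].min().round(1),r[:,0].max().round(1),"end wall outer y %.1f -> gripper local y %.1f"%(wo,204-wo))
b=S(-.008,.008,-.03,.035,.013,.15)
print("jar back (height: y)",[(h,np.round(np.max(b[abs(b[:,2]-h)<4][:,1],initial=-99),1)) for h in range(20,150,10)])
q=S(-.006,.006,.0,.11,.045,.0545)
v=np.sort(q[:,1]);print("z~52 y range on axis",v[:3],v[v<wo-12][-3:] if len(v) else None)
E
python3 chk2.py w8
```

```text
13.4833 [0.5091 0.1291 0.3232] [-0.2  0.5 -1.7]
rim x -47.8 49.9 end wall outer y 105.3 -> gripper local y 98.7
jar back (height: y) [(20, np.float64(-99.0)), (30, np.float64(-99.0)), (40, np.float64(-99.0)), (50, np.float64(34.9)), (60, np.float64(-99.0)), (70, np.float64(-99.0)), (80, np.float64(-99.0)), (90, np.float64(-99.0)), (100, np.float64(23.4)), (110, np.float64(23.3)), (120, np.float64(23.4)), (130, np.float64(23.3)), (140, np.float64(23.6))]
z~52 y range on axis [28.11972204 28.25892293 28.26394327] [93.23896053 93.25516233 93.26140779]
```

Request:
drive_tool:
  steps:
    - {"linear": [0,0,0.5],"delta_rot": [0,0,0],"claw": 1}
    - {"linear": [0,0,0.8],"delta_rot": [0,0,0],"claw": 1}
    - {"linear": [0,0,0.8],"delta_rot": [0,0,0],"claw": 1}
    - {"linear": [0,0,0.7],"delta_rot": [0,0,0],"claw": 1}
    - {"linear": [0,0,0.4],"delta_rot": [0,0,0],"claw": 1}
    - {"linear": [0,0,0],"delta_rot": [0,0,0],"claw": 1}
    - {"linear": [0,0,0],"delta_rot": [0,0,0],"claw": 1}

```text
time_s: 14.12
tool_pos: [0.5088, 0.1287, 0.2444]
orientation: [-2.145, -2.294, 0.002]
ft_force: [-0.7, 0.3, -0.4]
grip_width: 0.526
gripper_force: 42.4
```

```bash
python3 chk2.py w9
```

```text
14.1167 [0.5088 0.1287 0.2444] [-0.7  0.3 -0.4]
rim x -47.7 50.1 end wall outer y 105.6 -> gripper local y 98.4
jar back (height: y) [(20, np.float64(-99.0)), (30, np.float64(23.3)), (40, np.float64(23.5)), (50, np.float64(35.0)), (60, np.float64(23.5)), (70, np.float64(23.5)), (80, np.float64(23.6)), (90, np.float64(23.4)), (100, np.float64(23.5)), (110, np.float64(23.3)), (120, np.float64(-99.0)), (130, np.float64(-99.0)), (140, np.float64(12.2))]
z~52 y range on axis [22.56342825 22.60261635 22.65669835] [93.48702885 93.48885832 93.5620827 ]
```

Request:
drive_tool:
  steps:
    - {"linear": [0,0,0.1],"delta_rot": [0,0,0],"claw": 1}
    - {"linear": [0,0,0.07],"delta_rot": [0,0,0],"claw": 1}
    - {"linear": [0,0,0],"delta_rot": [0,0,0],"claw": 1}
    - {"linear": [0,0,0],"delta_rot": [0,0,0],"claw": 0.4}
    - {"linear": [0,0,0],"delta_rot": [0,0,0],"claw": 0.2}
    - {"linear": [0,0,0],"delta_rot": [0,0,0],"claw": 0}
    - {"linear": [0,0,0],"delta_rot": [0,0,0],"claw": 0}
    - {"linear": [0,0,0],"delta_rot": [0,0,0],"claw": 0}

```text
time_s: 14.83
tool_pos: [0.5097, 0.1292, 0.2403]
orientation: [2.145, 2.295, 0.0]
ft_force: [0.2, -0.4, -0.6]
grip_width: 0.998
gripper_force: 0.0
```

Request:
drive_tool:
  steps:
    - {"linear": [0,0,-0.5],"delta_rot": [0,0,0],"claw": 0}
    - {"linear": [0,0,-0.9],"delta_rot": [0,0,0],"claw": 0}
    - {"linear": [0,0,-1],"delta_rot": [0,0,0],"claw": 0}
    - {"linear": [0,0,-1],"delta_rot": [0,0,0],"claw": 0}
    - {"linear": [0,0,-1],"delta_rot": [0,0,0],"claw": 0}
    - {"linear": [0,0,-0.6],"delta_rot": [0,0,0],"claw": 0}
    - {"linear": [0,0,0],"delta_rot": [0,0,0],"claw": 0}

```text
time_s: 15.42
tool_pos: [0.5109, 0.1295, 0.3689]
orientation: [2.142, 2.293, 0.01]
ft_force: [-0.1, -0.1, 0.1]
grip_width: 0.999
gripper_force: 0.0
```

```bash
python3 top.py 10; python3 - <<'E'
from h import *
W=np.load("scene10W.npy");z=np.load("scene10.npz")
q=W[(abs(W[...,0]-.464)<.04)&(abs(W[...,1]+.346)<.04)&(W[...,2]>.1)&(W[...,2]<.12)]*1e3;print("tall cap",cv2.minEnclosingCircle(q[:,:2].astype(np.float32)))
E
```

```text
15.4167 [0.5109 0.1295 0.3689] [2.142 2.293 0.01 ]
wrist 3057 red top centre [510.3 129.8] r 23.1 z [103.6 108.3 109.4]
side 240 red top centre [508.7 127.8] r 23.2 z [ 95.8 108.9 111.8]
scene 156 red top centre [504.6 126.4] r 28.2 z [ 93.1 106.3 111.2]
tall cap ((463.7257080078125, -345.67608642578125), 22.2774715423584)
```

Request:
drive_tool:
  steps:
    - {"linear": [-0.6,-0.1,0],"delta_rot": [0,0,0],"claw": 0}
    - {"linear": [-1,-0.2,-0.2],"delta_rot": [0,0,0],"claw": 0}
    - {"linear": [-1,-0.2,0],"delta_rot": [0,0,0],"claw": 0}
    - {"linear": [-1,-0.2,0],"delta_rot": [0,0,0],"claw": 0}
    - {"linear": [-1,-0.2,0],"delta_rot": [0,0,0],"claw": 0}
    - {"linear": [-1,-0.2,0],"delta_rot": [0,0,0],"claw": 0}
    - {"linear": [-1,-0.2,0],"delta_rot": [0,0,0],"claw": 0}
    - {"linear": [-1,-0.2,0],"delta_rot": [0,0,0],"claw": 0}

```text
time_s: 16.23
tool_pos: [0.4841, -0.064, 0.3683]
orientation: [-2.143, -2.294, 0.003]
ft_force: [0.8, -0.5, -0.4]
grip_width: 1.001
gripper_force: 0.0
```

Request:
drive_tool:
  steps:
    - {"linear": [-1,-0.2,0],"delta_rot": [0,0,0],"claw": 0}
    - {"linear": [-1,-0.2,0],"delta_rot": [0,0,0],"claw": 0}
    - {"linear": [-1,-0.2,0],"delta_rot": [0,0,0],"claw": 0}
    - {"linear": [-1,-0.2,0],"delta_rot": [0,0,0],"claw": 0}
    - {"linear": [-1,-0.2,0],"delta_rot": [0,0,0],"claw": 0}
    - {"linear": [-1,-0.2,0],"delta_rot": [0,0,0],"claw": 0}
    - {"linear": [-1,-0.2,0],"delta_rot": [0,0,0],"claw": 0}
    - {"linear": [-1,-0.2,0],"delta_rot": [0,0,0],"claw": 0}

```text
time_s: 16.9
tool_pos: [0.4578, -0.2662, 0.3682]
orientation: [-2.143, -2.293, 0.001]
ft_force: [0.1, -0.0, -0.4]
grip_width: 0.997
gripper_force: 0.0
```

Request:
drive_tool:
  steps:
    - {"linear": [-1,0,0],"delta_rot": [0,0,0],"claw": 0}
    - {"linear": [-1,0,0.2],"delta_rot": [0,0,0],"claw": 0}
    - {"linear": [-0.4,0,0.2],"delta_rot": [0,0,0],"claw": 0}
    - {"linear": [0,0,0.2],"delta_rot": [0,0,0],"claw": 0}
    - {"linear": [0,0,0],"delta_rot": [0,0,0],"claw": 0}
    - {"linear": [0,0,0],"delta_rot": [0,0,0],"claw": 0}

```text
time_s: 17.4
tool_pos: [0.4622, -0.3238, 0.3538]
orientation: [-2.141, -2.294, -0.0]
ft_force: [0.5, 0.4, 0.3]
grip_width: 0.996
gripper_force: 0.0
```

```bash
cat > tall.py <<'E'
from h import *
s=arm.sense();print(s["time_s"],s["tool_pos"].round(4),s["orientation"].round(3))
m=arm.camera_model("wrist");p,d=arm.capture("wrist");np.savez("w11.npz",p=p,d=d,**m);W=cloud(d,m)
t=.068;R=np.array([[np.cos(t),np.sin(t)],[-np.sin(t),np.cos(t)]])
W[...,:2]=(W[...,:2]-s["tool_pos"][:2])@R.T
hs=cv2.cvtColor(p,cv2.COLOR_RGB2HSV)
g=(abs(W[...,0])<.05)&(abs(W[...,1])<.06)&(d>0)
b=W[g&(W[...,2]>.015)&(W[...,2]<.08)]*1e3
c=W[g&(W[...,2]>.09)&(W[...,2]<.112)&(hs[...,1]>60)]*1e3
print("cap",len(c),cv2.minEnclosingCircle(c[:,:2].astype(np.float32)) if len(c)>5 else None,"z",np.percentile(c[:,2],90) if len(c)>5 else None)
if len(b)>30:
    A=np.c_[2*b[:,:2],np.ones(len(b))];x=np.linalg.lstsq(A,(b[:,:2]**2).sum(1),rcond=None)[0];print("body",len(b),"circle",x[:2],"r",np.sqrt(x[2]+x[0]**2+x[1]**2),b[:,:2].min(0),b[:,:2].max(0))
E
python3 tall.py
```

```text
17.4 [ 0.4622 -0.3238  0.3538] [-2.141 -2.294 -0.   ]
cap 3096 ((3.183577060699463, -20.384212493896484), 20.968204498291016) z 105.4431948102426
body 1046 circle [  3.8199545  -20.78145531] r 20.895149083809674 [-17.0499025  -17.75284664] [24.50515814  0.8083205 ]
```

Request:
drive_tool:
  steps:
    - {"linear": [-0.42,0.14,0],"delta_rot": [0,0,0],"claw": 0}
    - {"linear": [-0.4,0,0.3],"delta_rot": [0,0,0],"claw": 0}
    - {"linear": [0,0,0.8],"delta_rot": [0,0,0],"claw": 0}
    - {"linear": [0,0,0.9],"delta_rot": [0,0,0],"claw": 0}
    - {"linear": [0,0,0.9],"delta_rot": [0,0,0],"claw": 0}
    - {"linear": [0,0,0.9],"delta_rot": [0,0,0],"claw": 0}
    - {"linear": [0,0,0.8],"delta_rot": [0,0,0],"claw": 0}
    - {"linear": [0,0,0.4],"delta_rot": [0,0,0],"claw": 0}

```text
time_s: 18.12
tool_pos: [0.467, -0.3451, 0.2274]
orientation: [-2.143, -2.293, 0.001]
ft_force: [-0.7, -0.0, 0.1]
grip_width: 0.998
gripper_force: 0.0
```

Request:
drive_tool:
  steps:
    - {"linear": [0,0,0],"delta_rot": [0,0,0],"claw": 0.3}
    - {"linear": [0,0,0],"delta_rot": [0,0,0],"claw": 0.6}
    - {"linear": [0,0,0],"delta_rot": [0,0,0],"claw": 1}
    - {"linear": [0,0,0],"delta_rot": [0,0,0],"claw": 1}
    - {"linear": [0,0,0],"delta_rot": [0,0,0],"claw": 1}
    - {"linear": [0,0,0],"delta_rot": [0,0,0],"claw": 1}

```text
time_s: 18.62
tool_pos: [0.4682, -0.3458, 0.2316]
orientation: [2.143, 2.293, 0.0]
ft_force: [0.3, -0.5, 4.5]
grip_width: 0.469
gripper_force: 40.0
```

Request:
drive_tool:
  steps:
    - {"linear": [0,0,-0.4],"delta_rot": [0,0,0],"claw": 1}
    - {"linear": [0,0,-0.8],"delta_rot": [0,0,0],"claw": 1}
    - {"linear": [0,0,-1],"delta_rot": [0,0,0],"claw": 1}
    - {"linear": [0,0,-1],"delta_rot": [0,0,0],"claw": 1}
    - {"linear": [0,0,-1],"delta_rot": [0,0,0],"claw": 1}
    - {"linear": [0,0,-1],"delta_rot": [0,0,0],"claw": 1}
    - {"linear": [0,0,-1],"delta_rot": [0,0,0],"claw": 1}
    - {"linear": [0.4,0,-1],"delta_rot": [0,0,0],"claw": 1}

```text
time_s: 19.28
tool_pos: [0.4667, -0.336, 0.412]
orientation: [2.145, 2.293, -0.001]
ft_force: [0.7, 1.1, -1.4]
grip_width: 0.476
gripper_force: 40.3
```

Request:
drive_tool:
  steps:
    - {"linear": [0.8,0.1,-0.6],"delta_rot": [0,0,0],"claw": 1}
    - {"linear": [0.9,0.2,-0.2],"delta_rot": [0,0,0],"claw": 1}
    - {"linear": [0.9,0.2,0],"delta_rot": [0,0,0],"claw": 1}
    - {"linear": [0.9,0.2,0],"delta_rot": [0,0,0],"claw": 1}
    - {"linear": [0.9,0.2,0],"delta_rot": [0,0,0],"claw": 1}
    - {"linear": [0.9,0.2,0],"delta_rot": [0,0,0],"claw": 1}
    - {"linear": [0.9,0.2,0],"delta_rot": [0,0,0],"claw": 1}
    - {"linear": [0.9,0.2,0],"delta_rot": [0,0,0],"claw": 1}

```text
time_s: 19.95
tool_pos: [0.4919, -0.1544, 0.4308]
orientation: [2.145, 2.295, 0.0]
ft_force: [-0.4, 0.5, -0.9]
grip_width: 0.473
gripper_force: 40.4
```

Request:
drive_tool:
  steps:
    - {"linear": [0.9,0.2,0],"delta_rot": [0,0,0],"claw": 1}
    - {"linear": [0.9,0.2,0],"delta_rot": [0,0,0],"claw": 1}
    - {"linear": [0.9,0.2,0],"delta_rot": [0,0,0],"claw": 1}
    - {"linear": [0.9,0.2,0],"delta_rot": [0,0,0],"claw": 1}
    - {"linear": [0.9,0.2,0],"delta_rot": [0,0,0],"claw": 1}
    - {"linear": [0.9,0.2,0],"delta_rot": [0,0,0],"claw": 1}
    - {"linear": [0.9,0.2,0],"delta_rot": [0,0,0],"claw": 1}
    - {"linear": [0.9,0.1,0],"delta_rot": [0,0,0],"claw": 1}

```text
time_s: 20.62
tool_pos: [0.5174, 0.0277, 0.4308]
orientation: [2.144, 2.295, 0.001]
ft_force: [0.4, 0.0, -1.0]
grip_width: 0.471
gripper_force: 40.4
```

Request:
drive_tool:
  steps:
    - {"linear": [0.8,0,0],"delta_rot": [0,0,0],"claw": 1}
    - {"linear": [0.4,0,0],"delta_rot": [0,0,0],"claw": 1}
    - {"linear": [0,0,0],"delta_rot": [0,0,0],"claw": 1}
    - {"linear": [0,0,0],"delta_rot": [0,0,0],"claw": 1}

```text
time_s: 20.95
tool_pos: [0.5153, 0.0563, 0.4304]
orientation: [2.143, 2.296, -0.001]
ft_force: [0.5, -0.7, -1.7]
grip_width: 0.472
gripper_force: 40.4
```

Request:
drive_tool:
  steps:
    - {"linear": [0.4,0,0],"delta_rot": [0,0,0],"claw": 1}
    - {"linear": [0.4,0,0.4],"delta_rot": [0,0,0],"claw": 1}
    - {"linear": [0.17,0,0.9],"delta_rot": [0,0,0],"claw": 1}
    - {"linear": [0,0,0.9],"delta_rot": [0,0,0],"claw": 1}
    - {"linear": [0,0,0.8],"delta_rot": [0,0,0],"claw": 1}
    - {"linear": [0,0,0],"delta_rot": [0,0,0],"claw": 1}
    - {"linear": [0,0,0],"delta_rot": [0,0,0],"claw": 1}

```text
time_s: 21.53
tool_pos: [0.5132, 0.0805, 0.3539]
orientation: [-2.144, -2.293, 0.004]
ft_force: [0.5, 0.1, 0.1]
grip_width: 0.471
gripper_force: 40.4
```

```bash
python3 chk2.py w12; python3 - <<'E'
from h import *
z=np.load("w12.npz");s=arm.sense();W=cloud(z["d"],z);t=.068;R=np.array([[np.cos(t),np.sin(t)],[-np.sin(t),np.cos(t)]])
W[...,:2]=(W[...,:2]-s["tool_pos"][:2])@R.T
q=W[(abs(W[...,0])<.006)&(W[...,1]>-.03)&(W[...,1]<.1)&(z["d"]>0)]*1e3
for h in list(range(60,112,6))+list(range(115,200,10)):
    k=q[abs(q[:,2]-h)<3]
    if len(k): print("z",h,"y %.1f..%.1f"%(k[:,1].min(),k[:,1].max()),end="; ")
k=q[(q[:,2]>105)&(q[:,2]<112)&(q[:,1]>22)];print("short cap y",k[:,1].min(),k[:,1].max()) if len(k) else 0
cv2.imwrite("pics/w12.png",z["p"][:,:,::-1])
E
```

```text
21.5333 [0.5132 0.0805 0.3539] [0.5 0.1 0.1]
rim x -48.6 49.2 end wall outer y 154.3 -> gripper local y 49.7
jar back (height: y) [(20, np.float64(-99.0)), (30, np.float64(-99.0)), (40, np.float64(-99.0)), (50, np.float64(-99.0)), (60, np.float64(-99.0)), (70, np.float64(-99.0)), (80, np.float64(-99.0)), (90, np.float64(-99.0)), (100, np.float64(-99.0)), (110, np.float64(34.8)), (120, np.float64(22.2)), (130, np.float64(23.1)), (140, np.float64(23.6))]
z~52 y range on axis [76.31155753 76.33646093 76.35078886] [109.94745973 109.98904549 109.99490083]
z 78 y 71.8..71.9; z 90 y 71.8..71.8; z 96 y 71.1..71.7; z 102 y 71.1..71.7; z 108 y 27.0..71.6; z 125 y 21.4..23.1; z 135 y 21.5..23.5; z 145 y 21.5..23.5; z 155 y 21.6..23.5; z 165 y 21.7..23.5; z 175 y 21.8..23.4; z 185 y 21.5..23.6; z 195 y 20.9..23.3; short cap y 27.04972770773009 71.630019355504
```

View pics/w12.png

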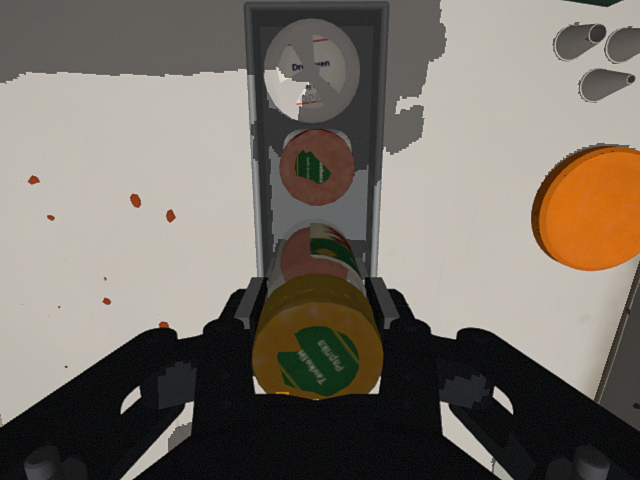

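The tall jar hangs upright with its cap at (318,335). The short jar is at (318,165) and the pot at (312,70), in line. The gap to the short jar is about 4 mm, so I lower.

Request:
drive_tool:
  steps:
    - {"linear": [-0.05,0,0.4],"delta_rot": [0,0,0],"claw": 1}
    - {"linear": [0,0,0.8],"delta_rot": [0,0,0],"claw": 1}
    - {"linear": [0,0,0.9],"delta_rot": [0,0,0],"claw": 1}
    - {"linear": [0,0,0.9],"delta_rot": [0,0,0],"claw": 1}
    - {"linear": [0,0,0.8],"delta_rot": [0,0,0],"claw": 1}
    - {"linear": [0,0,0.4],"delta_rot": [0,0,0],"claw": 1}
    - {"linear": [0,0,0],"delta_rot": [0,0,0],"claw": 1}
    - {"linear": [0,0,0],"delta_rot": [0,0,0],"claw": 1}

```text
time_s: 22.25
tool_pos: [0.5143, 0.0793, 0.2505]
orientation: [2.145, 2.295, 0.001]
ft_force: [0.1, 0.0, -0.5]
grip_width: 0.475
gripper_force: 40.4
```

```bash
python3 - <<'E'
from h import *
s=arm.sense();m=arm.camera_model("wrist");p,d=arm.capture("wrist");W=cloud(d,m);t=.068;R=np.array([[np.cos(t),np.sin(t)],[-np.sin(t),np.cos(t)]])
print(s["tool_pos"],s["ft_force"].round(1))
W[...,:2]=(W[...,:2]-s["tool_pos"][:2])@R.T
q=W[(abs(W[...,0])<.006)&(W[...,1]>-.03)&(W[...,1]<.1)&(d>0)]*1e3
for h in range(20,125,8):
    k=q[abs(q[:,2]-h)<3]
    if len(k): print("z",h,"y %.1f..%.1f"%(k[:,1].min(),k[:,1].max()),end="; ")
E
```

```text
[0.5143198  0.07931219 0.25054453] [ 0.1  0.  -0.5]
z 20 y 76.6..78.2; z 28 y 76.3..77.8; z 36 y 76.6..78.3; z 44 y 77.1..78.9; z 52 y 77.4..100.0; z 76 y 72.9..72.9; z 92 y 20.7..23.0; z 100 y 19.9..73.1; z 108 y 20.9..72.9; z 116 y 20.7..23.2; z 124 y -12.1..22.9;
```

Request:
drive_tool:
  steps:
    - {"linear": [0,0,0.16],"delta_rot": [0,0,0],"claw": 1}
    - {"linear": [0,0,0.1],"delta_rot": [0,0,0],"claw": 1}
    - {"linear": [0,0,0],"delta_rot": [0,0,0],"claw": 1}
    - {"linear": [0,0,0],"delta_rot": [0,0,0],"claw": 1}

```text
time_s: 22.63
tool_pos: [0.5141, 0.0793, 0.2439]
orientation: [2.145, 2.295, 0.001]
ft_force: [0.4, -0.1, -0.8]
grip_width: 0.467
gripper_force: 40.5
```

Request:
drive_tool:
  steps:
    - {"linear": [0,0,0],"delta_rot": [0,0,0],"claw": 0.45}
    - {"linear": [0,0,0],"delta_rot": [0,0,0],"claw": 0.2}
    - {"linear": [0,0,0],"delta_rot": [0,0,0],"claw": 0}
    - {"linear": [0,0,0],"delta_rot": [0,0,0],"claw": 0}
    - {"linear": [0,0,0],"delta_rot": [0,0,0],"claw": 0}

```text
time_s: 23.05
tool_pos: [0.5141, 0.0794, 0.2438]
orientation: [2.145, 2.295, 0.0]
ft_force: [-0.0, 0.4, -0.4]
grip_width: 0.999
gripper_force: 0.0
```

Request:
drive_tool:
  steps:
    - {"linear": [0,0,-0.5],"delta_rot": [0,0,0],"claw": 0}
    - {"linear": [0,0,-0.9],"delta_rot": [0,0,0],"claw": 0}
    - {"linear": [0,0,-1],"delta_rot": [0,0,0],"claw": 0}
    - {"linear": [0,0,-1],"delta_rot": [0,0,0],"claw": 0}
    - {"linear": [0,0,-1],"delta_rot": [0,0,0],"claw": 0}
    - {"linear": [0,0,-1],"delta_rot": [0,0,0],"claw": 0}
    - {"linear": [0,0,-0.6],"delta_rot": [0,0,0],"claw": 0}
    - {"linear": [0,0,0],"delta_rot": [0,0,0],"claw": 0}

```text
time_s: 23.72
tool_pos: [0.5151, 0.0795, 0.3974]
orientation: [2.142, 2.292, 0.009]
ft_force: [1.2, -0.1, -0.1]
grip_width: 0.994
gripper_force: 0.0
```

```bash
cat > row.py <<'E'
from h import *
import sys
s=arm.sense();print(s["time_s"],s["tool_pos"].round(4),s["orientation"].round(3))
O=np.array([.5148,.0302]);t=.068;R=np.array([[np.cos(t),np.sin(t)],[-np.sin(t),np.cos(t)]])
for n in sys.argv[1:]:
    m=arm.camera_model(n);p,d=arm.capture(n);np.savez(n+"_r.npz",p=p,d=d,**m);W=cloud(d,m);L=W.copy();L[...,:2]=(W[...,:2]-O)@R.T
    for nm,y0,y1,z0,z1 in(("tall",.02,.075,.113,.124),("short",.077,.125,.104,.1125),("pot",.12,.205,.0515,.0535),("bar",-.2,-.14,.1,.18)):
        q=L[(abs(L[...,0])<.044)&(L[...,1]>y0)&(L[...,1]<y1)&(L[...,2]>z0)&(L[...,2]<z1)&(d>0)]*1e3
        if len(q)>5: print(n,nm,len(q),"mid",((q.min(0)+q.max(0))/2).round(1),"ext",np.ptp(q,0).round(1),"zmed %.1f zmax %.1f"%(np.median(q[:,2]),q[:,2].max()))
E
python3 row.py scene side wrist
```

```text
23.7167 [0.5151 0.0795 0.3974] [2.142 2.292 0.009]
scene tall 117 mid [ -1.3  47.9 118.4] ext [40.  43.7 10.3] zmed 117.0 zmax 123.6
scene short 124 mid [ -2.5  98.  108.4] ext [44.9 41.1  8. ] zmed 109.2 zmax 112.4
scene pot 60 mid [  0.6 161.   52.5] ext [86.  78.8  1.9] zmed 52.7 zmax 53.5
scene bar 227 mid [  -2.5 -159.6  157.4] ext [77.  37.5 29. ] zmed 160.8 zmax 171.9
side tall 189 mid [  0.7  49.6 118.6] ext [39.1 40.8 10.5] zmed 117.4 zmax 123.8
side short 231 mid [1.000e-01 9.830e+01 1.083e+02] ext [44.6 41.7  8.4] zmed 109.1 zmax 112.5
side pot 219 mid [  0.  161.5  52.5] ext [87.7 81.5  2. ] zmed 52.6 zmax 53.5
side bar 50 mid [  28.2 -166.1  158.5] ext [19.8 19.2 17.6] zmed 162.9 zmax 167.3
wrist tall 2478 mid [  2.6  51.4 116.1] ext [40.  41.1  6. ] zmed 116.6 zmax 119.1
wrist short 3227 mid [  2.3  99.8 107.5] ext [44.1 44.2  7.1] zmed 108.6 zmax 111.1
wrist pot 5686 mid [-1.000e-01  1.619e+02  5.250e+01] ext [87.7 83.8  2. ] zmed 52.6 zmax 53.5
```

Request:
drive_tool:
  steps:
    - {"linear": [-0.5,0,0],"delta_rot": [0,0,0],"claw": 0.5}
    - {"linear": [-0.9,0,0],"delta_rot": [0,0,0],"claw": 1}
    - {"linear": [-0.9,0,0],"delta_rot": [0,0,0],"claw": 1}
    - {"linear": [-0.9,0,0],"delta_rot": [0,0,0],"claw": 1}
    - {"linear": [-0.9,0,0],"delta_rot": [0,0,0],"claw": 1}
    - {"linear": [-0.9,0,0],"delta_rot": [0,0,0],"claw": 1}
    - {"linear": [-0.9,0,0],"delta_rot": [0,0,0],"claw": 1}
    - {"linear": [-0.9,0,0],"delta_rot": [0,0,0],"claw": 1}
  force: 30

```text
time_s: 24.53
tool_pos: [0.5248, -0.0922, 0.392]
orientation: [-2.144, -2.293, 0.003]
ft_force: [1.3, 0.5, -0.3]
grip_width: -0.001
gripper_force: 0.0
```

Request:
drive_tool:
  steps:
    - {"linear": [-0.9,0,0],"delta_rot": [0,0,0],"claw": 1}
    - {"linear": [-0.8,0,0],"delta_rot": [0,0,0],"claw": 1}
    - {"linear": [-0.16,0,0.6],"delta_rot": [0,0,0],"claw": 1}
    - {"linear": [0,0,0.7],"delta_rot": [0,0,0],"claw": 1}
    - {"linear": [0,0,0],"delta_rot": [0,0,0],"claw": 1}
    - {"linear": [0,0,0],"delta_rot": [0,0,0],"claw": 1}

```text
time_s: 25.03
tool_pos: [0.5275, -0.1372, 0.3592]
orientation: [-2.143, -2.291, 0.004]
ft_force: [0.6, -0.7, 0.1]
grip_width: -0.0
gripper_force: 0.0
```

```bash
python3 row.py wrist side; python3 - <<'E'
from h import *
a=np.load("side_r.npz")["p"][150:350,230:430];b=np.load("wrist_r.npz")["p"]
cv2.imwrite("pics/r1.png",np.hstack([cv2.resize(a,(400,400),interpolation=cv2.INTER_CUBIC),cv2.copyMakeBorder(cv2.resize(b,(400,300)),0,100,0,0,0)])[:,:,::-1])
E
```

```text
25.0333 [ 0.5275 -0.1372  0.3592] [-2.143 -2.291  0.004]
wrist bar 5805 mid [   2.4 -156.7  157.2] ext [76.  33.4 18.2] zmed 162.3 zmax 166.2
side tall 191 mid [  0.5  49.2 118.1] ext [39.6 41.  10. ] zmed 117.4 zmax 123.1
side short 224 mid [1.000e-01 9.870e+01 1.083e+02] ext [44.1 43.3  8. ] zmed 109.3 zmax 112.3
side pot 178 mid [1.000e-01 1.618e+02 5.250e+01] ext [87.5 80.8  2. ] zmed 52.5 zmax 53.5
side bar 228 mid [   0.6 -158.   157.8] ext [74.9 35.8 23.6] zmed 161.6 zmax 169.6
```

View pics/r1.png

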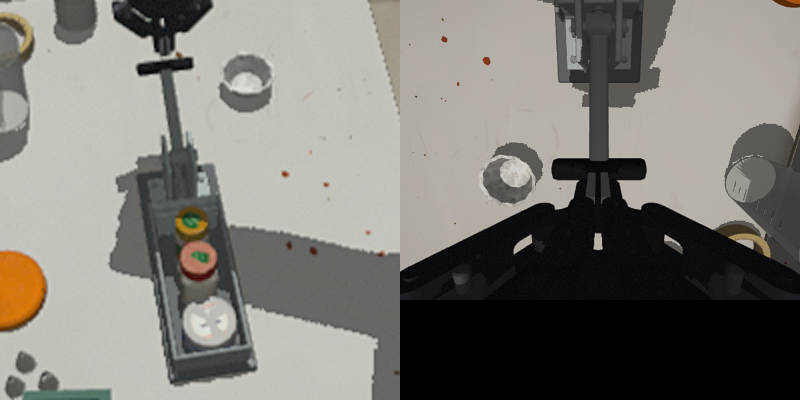

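Both jars and the pot stand in line in the box, left half (192,222), (198,260), (208,322). The lever is up and the closed tips are near the bar. I'll measure the bar against the gripper.

```bash
python3 - <<'E'
from h import *
t=.068;R=np.array([[np.cos(t),np.sin(t)],[-np.sin(t),np.cos(t)]])
for n in("wrist","side"):
    z=np.load(n+"_r.npz");W=cloud(z["d"],z);W[...,:2]=(W[...,:2]-[.5275,-.1372])@R.T
    q=W[(abs(W[...,0])>.02)&(abs(W[...,0])<.036)&(abs(W[...,1])<.03)&(abs(W[...,2]-.157)<.016)&(z["d"]>0)]*1e3
    print(n,len(q),q.min(0).round(1),q.max(0).round(1)); top=q[q[:,2]>np.percentile(q[:,2],90)];print(" top line y",np.median(top[:,1]),np.median(top[:,2]))
    A=np.c_[2*q[:,1:],np.ones(len(q))];x=np.linalg.lstsq(A,(q[:,1:]**2).sum(1),rcond=None)[0];print(" circle y,z",x[:2],"r",np.sqrt(x[2]+x[0]**2+x[1]**2))
E
```

```text
wrist 2211 [-36.   -5.5 152. ] [ 36.   11.5 166.2]
 top line y 2.302126993949186 165.0157787241406
 circle y,z [  2.46853698 156.45040145] r 8.20778311372684
side 79 [-35.2  -7.2 151.7] [ 35.9  11.5 168.5]
 top line y 3.064187740395872 166.85771692233322
 circle y,z [  2.35953364 160.28904196] r 6.2108663968953675
```

Request:
drive_tool:
  steps:
    - {"linear": [0,0,0.4],"delta_rot": [0,0,0],"claw": 1}
    - {"linear": [0,0,0.4],"delta_rot": [0,0,0],"claw": 1}
    - {"linear": [-0.05,0,0.3],"delta_rot": [0,0,0],"claw": 1}
    - {"linear": [-0.05,0,0.3],"delta_rot": [0,0,0],"claw": 1}
    - {"linear": [-0.05,0,0.3],"delta_rot": [0,0,0],"claw": 1}
    - {"linear": [-0.05,0,0.3],"delta_rot": [0,0,0],"claw": 1}
    - {"linear": [0,0,0.2],"delta_rot": [0,0,0],"claw": 1}
    - {"linear": [0,0,0],"delta_rot": [0,0,0],"claw": 1}

```text
time_s: 25.8
tool_pos: [0.5294, -0.1425, 0.3058]
orientation: [2.144, 2.293, -0.001]
ft_force: [0.5, -4.0, 6.0]
grip_width: -0.002
gripper_force: 3.1
```

Request:
drive_tool:
  steps:
    - {"linear": [-0.05,0,0.2],"delta_rot": [0,0,0],"claw": 1}
    - {"linear": [-0.05,0,0.2],"delta_rot": [0,0,0],"claw": 1}
    - {"linear": [0,0,0.2],"delta_rot": [0,0,0],"claw": 1}
    - {"linear": [0,0,0.05],"delta_rot": [0,0,0],"claw": 1}
    - {"linear": [0,0,0],"delta_rot": [0,0,0],"claw": 1}
    - {"linear": [0,0,0],"delta_rot": [0,0,0],"claw": 1}
    - {"linear": [0,0,0],"delta_rot": [0,0,0],"claw": 1}
    - {"linear": [0,0,0],"delta_rot": [0,0,0],"claw": 1}

```text
time_s: 26.47
tool_pos: [0.5295, -0.1446, 0.2907]
orientation: [2.143, 2.294, -0.0]
ft_force: [-0.9, -2.8, 7.3]
grip_width: -0.001
gripper_force: 3.6
```

```bash
python3 row.py side scene; python3 - <<'E'
from h import *
s=arm.sense();print(s["ft_force"].round(1))
t=.068;R=np.array([[np.cos(t),np.sin(t)],[-np.sin(t),np.cos(t)]])
m=arm.camera_model("wrist");p,d=arm.capture("wrist");W=cloud(d,m);W[...,:2]=(W[...,:2]-s["tool_pos"][:2])@R.T
q=W[(abs(W[...,0])>.02)&(abs(W[...,0])<.036)&(abs(W[...,1])<.03)&(W[...,2]>.09)&(W[...,2]<.14)&(d>0)]*1e3
A=np.c_[2*q[:,1:],np.ones(len(q))];x=np.linalg.lstsq(A,(q[:,1:]**2).sum(1),rcond=None)[0];print(len(q),"bar y,z",x[:2],"top",np.percentile(q[:,2],97),"r",np.sqrt(x[2]+x[0]**2+x[1]**2))
W=cloud(*[(lambda z:z["d"])(np.load("side_r.npz"))],np.load("side_r.npz"));W[...,:2]=(W[...,:2]-[.5169,.0309])@R.T
q=W[(abs(W[...,0])<.035)&(W[...,1]>0)&(W[...,1]<.06)&(abs(W[...,2]-.066)<.004)]*1e3;print("plate top y",q[:,1].min(),q[:,1].max()) if len(q) else 0
a=np.load("side_r.npz")["p"][150:350,230:430];b=np.load("scene_r.npz")["p"][150:310,220:380]
cv2.imwrite("pics/end.png",np.hstack([cv2.resize(x,(400,400),interpolation=cv2.INTER_CUBIC) for x in(a,b)])[:,:,::-1])
E
```

```text
26.4667 [ 0.5295 -0.1446  0.2907] [ 2.143  2.294 -0.   ]
side tall 189 mid [  0.9  53.8 117.7] ext [40.2 41.5  9. ] zmed 117.0 zmax 122.2
side short 235 mid [  0.4  99.4 108.3] ext [45.1 42.7  8.4] zmed 109.0 zmax 112.5
side pot 227 mid [1.000e-01 1.636e+02 5.250e+01] ext [87.7 76.2  2. ] zmed 52.6 zmax 53.5
side bar 432 mid [   2.1 -164.4  141.7] ext [82.6 48.4 76.5] zmed 135.3 zmax 180.0
scene tall 119 mid [ -0.5  51.5 118.4] ext [41.1 41.1 10.1] zmed 117.2 zmax 123.4
scene short 114 mid [ -1.6  98.6 108.2] ext [46.4 41.4  8.4] zmed 108.1 zmax 112.4
scene pot 68 mid [  2.  165.7  52.5] ext [82.8 71.4  1.9] zmed 52.5 zmax 53.5
scene bar 410 mid [   0.4 -166.5  140.7] ext [85.5 48.9 78.5] zmed 131.0 zmax 179.9
[-0.6 -3.   7.8]
2817 bar y,z [9.62515303e-02 1.08169400e+02] top 116.97242495483103 r 8.251575083499878
plate top y 24.804546611792567 56.26600096522087
```

View pics/end.png

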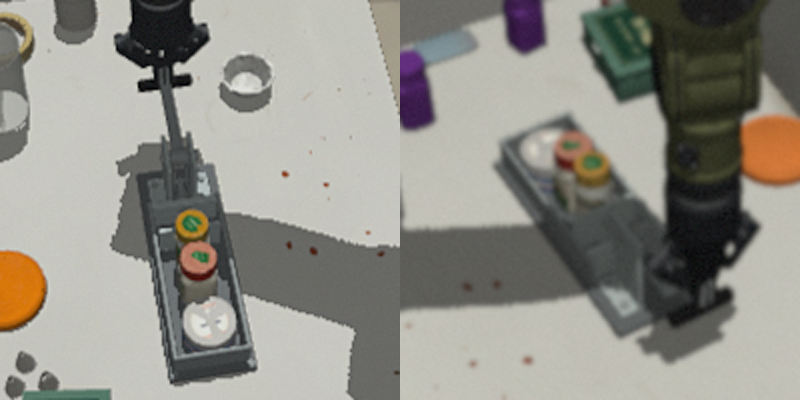

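The picture shows all three upright in the row, cap tops at their standing heights, and the plate closed up. The bar centre measures z = 0.108, which is level, and the arm pushes on it with about 7.5 N. Handing in.

```bash
python3 -c "
from bench import arm
print(arm.job_done())"
```

```text
the job is handed in; nothing more can be done
None
```

I handed the job in at about 26.5 s: both jars and the pot are upright in the box and the arm is holding the lever level (bar centre at 108 mm) with about 7.5 N; the short jar first caught the pot's edge and tilted, so I stood it on the worktop and placed it again, and the hand-in call returned no verdict.

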